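# Wipe the plate clear, gauge the sleeves and set them out

### The job

Wipe all the loose chips off the dark plate into the trough along its open edge with the scraper, without touching any chip with the fingers. When the plate is clear, slide each sleeve down over the gauge pin as far as it will go, first the blue, then the grey, the orange and the green one (one of these may be missing); stand those that go all the way down upright on the clean plate, and those that stop on the step upright in the red tray. In the end the scraper lies sole down in the middle of its green pad, the chips are still in the trough and the other things on the table have been left where they were.

Things in the scene. Friction and masses are not known exactly. Their poses are not given: they have to be found in the camera images.
- plate: the wiping plate: fixed dark slab 230 (x) x 320 (y) mm, top 40 mm above the table. An aluminium lip, 6 mm thick, stands 10 mm above the top along the far (+x) side and both y sides. The near (-x) side is open: the slab ends there at x = -115 mm in a straight edge over the chip trough. Origin: centre of the underside; x points from the trough to the far lip, away from the robot.
- plate_top (a point): centre of the plate's top face (axes as the plate). The chip trough, an open aluminium channel fixed to the plate, runs along its whole open edge from x = -115 to -195 mm, floor 36 mm below the top, its outer wall level with the top, its ends closed by the side lips.
- scraper: hand scraper: a yellow block 140 (x) x 36 (y) x 24 mm high with a rubber sole, and on top of it a red upright grip ridge 80 mm long (x), 24 mm thick (y), from 24 to 72 mm above the sole. About 0.18 kg. Origin: centre of the underside of the sole.
- pad: the scraper's pad: a fixed green mat 190 (x) x 110 (y) mm, 3 mm thick; origin: centre of its underside
- gauge_seat (a point): on the axis of the fixed gauge (a stepped steel pin on a blue block 60 x 60 x 15 mm high), level with the block's top. Above it the pin is 30 mm in diameter for 30 mm, up to a flat step; then a guide nose of 24 mm diameter goes on to 60 mm above this point, its top 4 mm tapered. A sleeve that passes slides down onto the block; one that fails stops on the step.
- reject_tray: the red reject tray, fixed: open box 100 (x) x 220 (y) x 28 mm high outside, walls and floor 5 mm; origin: centre of its underside
- chip1: a loose hard plastic chip, cream, about 30 x 20 x 12 mm, lying on the plate at the start; origin at its middle, z up. 4 to 6 of the chips are present.
- chip2: a loose hard plastic chip, white, about 26 x 22 x 10 mm, lying on the plate at the start; origin at its middle, z up. 4 to 6 of the chips are present.
- chip3: a loose hard plastic chip, cream, about 28 x 18 x 14 mm, lying on the plate at the start; origin at its middle, z up. 4 to 6 of the chips are present.
- chip4: a loose hard plastic chip, white, about 24 x 24 x 12 mm, lying on the plate at the start; origin at its middle, z up. 4 to 6 of the chips are present.
- chip5: a loose hard plastic chip, cream, about 32 x 18 x 10 mm, lying on the plate at the start; origin at its middle, z up. 4 to 6 of the chips are present.
- chip6: a loose hard plastic chip, white, about 26 x 20 x 14 mm, lying on the plate at the start; origin at its middle, z up. 4 to 6 of the chips are present.
- sleeve_blue_1: blue plastic sleeve (straight tube), standing upright on the table at the start: outer diameter 52 mm, 70 mm high, about 0.12 kg; its bore is either 33 mm (passes) or 27 mm (fails): test it. Origin: centre of its lower end, z along the bore. Just one of the two blue sleeves is present.
- sleeve_blue_2: blue plastic sleeve (straight tube), standing upright on the table at the start: outer diameter 52 mm, 70 mm high, about 0.12 kg; its bore is either 33 mm (passes) or 27 mm (fails): test it. Origin: centre of its lower end, z along the bore. Just one of the two blue sleeves is present.
- sleeve_grey: grey plastic sleeve (straight tube), standing upright on the table at the start: outer diameter 52 mm, 70 mm high, about 0.12 kg; its bore is either 33 mm (passes) or 27 mm (fails): test it. Origin: centre of its lower end, z along the bore. Two or all three of the grey, orange and green sleeves are present.
- sleeve_orange: orange plastic sleeve (straight tube), standing upright on the table at the start: outer diameter 52 mm, 70 mm high, about 0.12 kg; its bore is either 33 mm (passes) or 27 mm (fails): test it. Origin: centre of its lower end, z along the bore. Two or all three of the grey, orange and green sleeves are present.
- sleeve_green: green plastic sleeve (straight tube), standing upright on the table at the start: outer diameter 52 mm, 70 mm high, about 0.12 kg; its bore is either 33 mm (passes) or 27 mm (fails): test it. Origin: centre of its lower end, z along the bore. Two or all three of the grey, orange and green sleeves are present.
- mouse: a black computer mouse 100 x 58 x 24 mm, a bystander: leave it where it is; origin at the centre of its underside
- tape_roll: a blue roll 90 mm wide, 24 mm high, a bystander: leave it where it is; origin at the centre of its underside
- screwdriver: a lying screwdriver, a bystander: leave it where it is; origin on its underside, near mid-length
- cup: a white mug 72 mm wide, 85 mm high, a bystander: leave it where it is; origin at the centre of its underside
Things that resemble listed ones, but are neither listed nor needed, are in the scene too. There is more than one size of the sleeve_green; the one meant has the size given above.

How it is judged:
By the outcome, as a careful person would: the job done as asked, in the order asked, and still so for the second after the job is handed in, with the robot touching nothing.
Of chip1, chip2, chip3, chip4, chip5, chip6 only 4 to 6 are there at a start; the rules pass over those that are not, and their reading is None.
Of sleeve_blue_1, sleeve_blue_2 only 1 to 1 are there at a start; the rules pass over those that are not, and their reading is None.
Of sleeve_grey, sleeve_orange, sleeve_green only 2 to 3 are there at a start; the rules pass over those that are not, and their reading is None.
At some moment in a run one of sleeve_blue_1, sleeve_blue_2, sleeve_grey, sleeve_orange, sleeve_green, scraper may be knocked a few centimetres aside while the robot is not near it.
It also fails if it takes over 210 s, if anything falls off the work surface, if the arm or the gripper's body presses on something with over 40 N, if the wrist force passes 120 N, or if a joint passes its speed limit or range.

### The arm

A 6-joint arm with a two-finger parallel gripper is mounted at the origin on the work surface. World frame = base frame: x ahead of the robot, y to its left, z up, the work surface at z = 0. Lengths are in mm, angles in degrees, forces in N, time in s.
With the tool pointing down it reaches from about 300 to 850 mm from the base axis. Payload 4.2 kg.
Tool frame: the origin (TCP) lies on the mounting face of the last link; the fingertips stand 191 mm ahead of it and the grasp point (between the pads) lies 172 mm ahead of it; z points along the fingers, y is the line along which they close (so a half turn about z gives the same grasp; the last joint's range is limited). The gripper opens to 91 mm and grips with 3 to 60 N. Pads are 32 mm wide; open, the fingers measure 118 mm over their backs; the gripper's body (76 mm by 178 mm) begins 60 mm behind the grasp point.
Start: joints at [-74.198, 18.312, 89.639, -0, 72.044, -1.146], TCP at [167.614, -550.026, 404.776] pointing down, gripper open.
Joint ranges: [-177.97, 177.97], [-48.28, 115.42], [12.27, 149.76], [-77.06, 257.06], [2.81, 150.46], [-146.56, 146.56]. Speed limits (degrees/s): [147.25, 147.25, 180, 180, 180, 180].

### API

Orientations are given as [roll, pitch, yaw] about the fixed x, y, z axes, in that order (R = Rz(yaw) Ry(pitch) Rx(roll)).
In Python, from plant import get_obs, capture, get_calibration, job_done, find_in gives the robot as it stands.
- The arm moves only by the tool send_rows, never from a script. Its argument "steps" is a list of rows, each an object of numbers: "x", "y", "z": the shift along the tool's x, y, z as a fraction of full scale; "rx", "ry", "rz": the turn, a rotation vector about the tool's x, y, z as a fraction of full scale; "jaw": the opening, from 0 (shut) to 1 (fully open). A call has 1 to 20 rows; each row shifts and turns the commanded pose from where the row before left it, along the tool's axes as they then stand; what a row does not reach is not made up. Full scale, the value 1, is 0.5 m for a shift and pi/2 rad for a turn. A row lasts 1/10 s, in which the tool goes at most 50 mm and 8.59 degrees, less where a joint would pass 70% of its speed; a pose out of reach is approached as far as the arm can. A call with a number of a shift or a turn outside -1 to 1 is refused whole. A call with a gripper value outside its range is refused whole. The fingers move at their own pace and stop on an object; "grip_force" is the grip in N (left out, the last holds). Time passes only in rows, so rows that do not move let the fingers close. It gives the time, the measured TCP pose, the force, the opening and the grip force at its end, in the units of the state.
- get_obs(): the state, without advancing time (a new reading comes with each control period).
- capture(name): name is "scene" or "side" or "wrist"; returns (picture, depth): 480x640x3 uint8, red, green, blue; 480x640 float32, mm along the optical axis (not along the pixel's ray), 0 where there is no reading.
- get_calibration(name): a dict with "intrinsics" (3x3 intrinsics, pixels), "dist_coeffs" ([k1, k2, p1, p2, k3] as OpenCV has them; the pictures are not rectified), "world_from_camera" (4x4, takes a point from camera to world coordinates). Camera axes: x right, y up, looking along -z (the intrinsics and any distortion apply to the point x, -y, -z); pixel columns grow to the right and rows downward; lengths in mm; the calibration is good to about 2 mm. A picture is of the moment at which its call begins: read the wrist's pose just before it. get_calibration takes no time and is no camera call; for the wrist camera it gives the pose at the moment of the call.
- job_done(): hands the job in; it is judged then, once.
Trained networks look in the newest picture that a camera, given by its name, has taken for a name from the list of things; names that differ only in an ending like _2 or _b are one class to them, and where a whole thing is asked for, a point or a joint stands for the part that bears it (a point fixed in the world has none). Each returns a list of dicts, best first, with "confidence" (0 to 1); they miss things now and then, are a little off and sometimes report something else, mostly with a low value. They report only what shows in the picture. A call takes as long as a camera call. They do not tell look-alikes from the thing itself.
- find_in(camera, name): "centre" ([column, row] as shares, 0 to 1, of the picture: columns of its width, rows of its height, amid what is visible of it).
The state is a dict: "t": time; "joint_positions": joint angles; "joint_vel": joint speeds; "joint_efforts": joint torques, N m; "tcp_pos": TCP position; "tcp_rot": TCP orientation; "force": force on the tool from outside, world axes, zero at the start; "wrist_torque": the same for the moment, N m; "grip_width": opening from 0.0 (shut) to 1.0 (fully open); "grip_force": force on a finger pad.
Only numpy, scipy, OpenCV 4.12 (cv2) and the standard library are available. Lean on these libraries where they do the work, as an engineer would, in place of code of your own. Each camera call takes 0.05 s, during which the arm holds its last target. There are 200 camera calls.

## Working session

There is one attempt and no reset: what is moved stays moved. The work goes in short steps, Python scripts to look and compute and a tool call to move; the robot and the scene stay as the last step left them, time stands still between calls to the robot, and variables do not carry over. Pictures are saved under pics/ and viewed, at most 14 in all, crops included, and the job is handed in when it is done.

Besides the shell and the picture viewer there is one more tool, called after ">>>" as name(argument=value, ...) on one line, values as JSON. send_rows: Moves the arm, as the interface text tells. Its arguments: {"type":"object","properties":{"steps":{"type":"array","items":{"type":"object","properties":{"x":{"type":"number","minimum":-1,"maximum":1},"y":{"type":"number","minimum":-1,"maximum":1},"z":{"type":"number","minimum":-1,"maximum":1},"rx":{"type":"number","minimum":-1,"maximum":1},"ry":{"type":"number","minimum":-1,"maximum":1},"rz":{"type":"number","minimum":-1,"maximum":1},"jaw":{"type":"number"}}}},"grip_force":{"type":"number"}},"required":["steps"]}

```bash
mkdir -p pics; ls; cat > h.py <<'E'
import numpy as np, cv2
from plant import get_obs, capture, get_calibration, job_done, find_in
def world(cam,depth,cal,u,v,z=None):
    K=np.array(cal["intrinsics"]);d=np.array(cal["dist_coeffs"]);T=np.array(cal["world_from_camera"])
    n=cv2.undistortPoints(np.array([[[u,v]]],float),K,d)[0,0]
    r=T[:3,:3]@np.array([n[0],-n[1],-1.0]);o=T[:3,3]
    if z is not None: return o+r*(z-o[2])/r[2]
    return o+r*depth[int(round(v)),int(round(u))]
def cloud(depth,cal):
    K=np.array(cal["intrinsics"]);d=np.array(cal["dist_coeffs"]);T=np.array(cal["world_from_camera"])
    vv,uu=np.mgrid[0:480,0:640]
    n=cv2.undistortPoints(np.stack([uu,vv],-1).reshape(-1,1,2).astype(float),K,d).reshape(480,640,2)
    P=np.stack([n[...,0]*depth,-n[...,1]*depth,-depth],-1)
    W=P@T[:3,:3].T+T[:3,3]; W[depth<=0]=np.nan
    return W
def snap(name,f=None):
    cal=get_calibration(name); im,dp=capture(name)
    if f: cv2.imwrite(f"pics/{f}.png",cv2.cvtColor(im,cv2.COLOR_RGB2BGR))
    return im,dp,cal
E
python3 - <<'E'
from h import *
print(get_obs())
for c in ["scene","side"]:
    im,dp,cal=snap(c,c+"0"); np.savez(c+"0.npz",im=im,dp=dp,**{k:np.array(v) for k,v in cal.items()})
    print(c,cal["world_from_camera"])
    for n in ["plate","scraper","pad","gauge_seat","reject_tray","sleeve_blue_1","sleeve_grey","sleeve_orange","sleeve_green","chip1","chip2","mouse","tape_roll","screwdriver","cup"]:
        for r in find_in(c,n)[:6]:
            u,v=r["centre"][0]*640,r["centre"][1]*480
            print(n,round(r["confidence"],2),int(u),int(v),world(c,dp,cal,min(u,639),min(v,479)).round())
E
```

```text
pics
{'t': 0.0, 'joint_positions': array([-7.41977570e+01,  1.83503794e+01,  8.97076495e+01,  1.31446191e-03,
        7.20418178e+01, -1.14506189e+00]), 'joint_vel': array([-0.03417384, -0.01972726, -0.09562123,  0.02918904, -0.01263239,
        0.0409598 ]), 'joint_efforts': array([ 1.49586827e-03, -4.12453651e+01, -2.31972170e+01,  7.27981701e-02,
        4.53451287e-02, -1.43034804e-04]), 'tcp_pos': array([ 167.5724251 , -549.8582577 ,  403.92420091]), 'tcp_rot': array([-1.79900198e+02, -3.24477668e-03,  1.69468957e+01]), 'force': array([-0.50866853,  0.6069669 ,  0.01303629]), 'wrist_torque': array([-0.04133791, -0.0456498 ,  0.00426384]), 'grip_force': 0.0, 'grip_width': 1.0009320843976537}
scene [[ 6.97155344e-01 -5.18552580e-01  4.95053177e-01  1.08059881e+03]
 [ 7.16754951e-01  4.89319733e-01 -4.96818416e-01 -5.97736463e+02]
 [ 1.53871829e-02  7.01191430e-01  7.12806996e-01  8.27311892e+02]
 [ 0.00000000e+00  0.00000000e+00  0.00000000e+00  1.00000000e+00]]
plate 0.85 397 185 [510. 228.  38.]
scraper 0.72 349 264 [625. -63.  62.]
pad 0.83 343 284 [619. -70.   2.]
pad 0.47 343
[... 1849 characters left out ...]
n 0.6 399 159 [ 452. -512.   47.]
sleeve_green 0.31 314 403 [482. 261.  39.]
chip1 0.79 270 380 [559. 247.  48.]
chip1 0.73 325 415 [459. 280.  49.]
chip1 0.63 342 340 [465. 142.  52.]
chip1 0.6 276 348 [569. 190.  51.]
chip1 0.59 328 462 [438. 346.  53.]
chip1 0.52 271 454 [515. 360.  55.]
chip2 0.79 270 380 [559. 247.  48.]
chip2 0.73 325 415 [459. 280.  49.]
chip2 0.63 342 340 [465. 142.  52.]
chip2 0.6 276 348 [569. 190.  51.]
chip2 0.59 328 462 [438. 346.  53.]
chip2 0.52 271 454 [515. 360.  55.]
mouse 0.9 188 325 [750. 170.  23.]
tape_roll 0.71 265 223 [ 723. -157.   22.]
screwdriver 0.59 204 258 [803.  -3.  23.]
cup 0.68 332 160 [ 628. -425.   58.]
cup 0.43 321 208 [ 615. -272.    7.]
```

View pics/scene0.png

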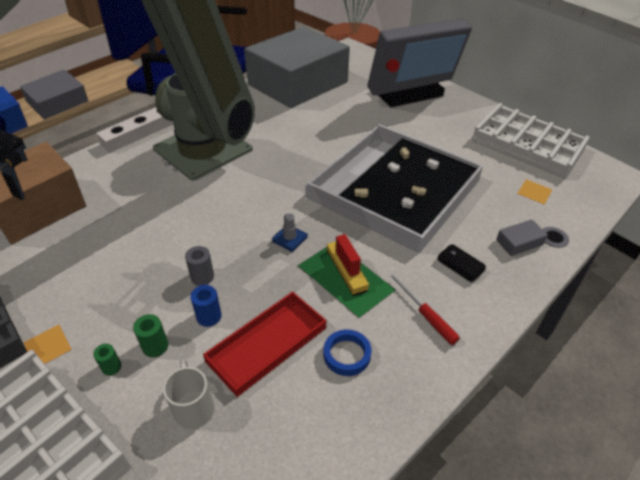

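View pics/side0.png

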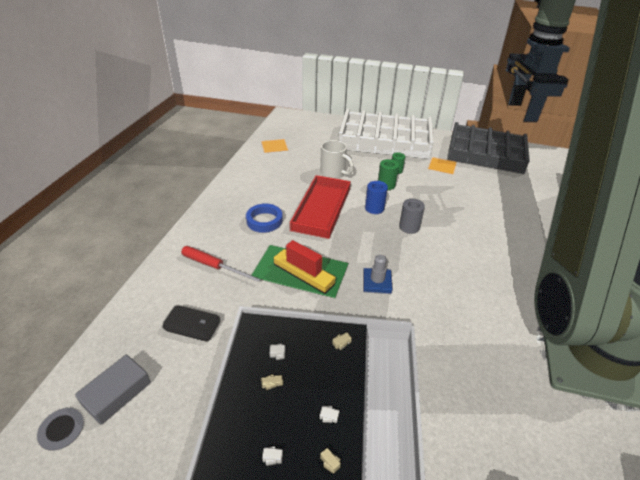

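```bash
cat > m.py <<'E'
from h import *
from scipy.optimize import least_squares
def topring(W,c,r,zlo,zhi,R=26):
    m=(np.hypot(W[...,0]-c[0],W[...,1]-c[1])<r)&(W[...,2]>zlo)&(W[...,2]<zhi)
    p=W[m]
    if len(p)<10: return None
    (x,y),rad=cv2.minEnclosingCircle(p[:,:2].astype(np.float32))
    # outer-edge fit with fixed R
    return np.round([x,y,rad,len(p),*p.mean(0)[:2],np.median(p[:,2])],1)
def rect(W,mask):
    p=W[mask]; p=p[~np.isnan(p[:,0])]
    (c,s,a)=cv2.minAreaRect(p[:,:2].astype(np.float32))
    return np.round([*c,*s,a,len(p),np.median(p[:,2]),*p.mean(0)[:2]],1)
def rot2(a): a=np.radians(a); return np.array([[np.cos(a),-np.sin(a)],[np.sin(a),np.cos(a)]])
E
python3 - <<'E'
from m import *
for c in ["scene","side"]:
    d=np.load(c+"0.npz"); W=cloud(d["dp"],d); hsv=cv2.cvtColor(d["im"],cv2.COLOR_RGB2HSV).astype(int); H,S,V=hsv[...,0],hsv[...,1],hsv[...,2]; X,Y,Z=W[...,0],W[...,1],W[...,2]
    near=lambda x,y,r:np.hypot(X-x,Y-y)<r
    print(c,"table z",np.nanmedian(Z[near(560,-180,30)]))
    for n,p in dict(blue=(500,-318),grey=(400,-270),green=(490,-430),sgreen=(465,-520)).items():
        print(n,topring(W,p,45,64 if n!="sgreen" else 40,80))
    print("gauge z>40",[W[near(447,-58,30)&(Z>a)&(Z<b)].mean(0).round(1) for a,b in((25,70),(70,90))], "block",rect(W,near(447,-58,50)&(Z<25)&(Z>9)))
    print("pad",rect(W,near(620,-50,125)&(H>40)&(H<80)&(S>100)&(Z<12)))
    red=((H<8)|(H>172))&(S>120)
    print("ridge top",rect(W,near(610,-45,90)&red&(Z>66)&(Z<80)))
    print("yellow",rect(W,near(610,-45,110)&(H>18)&(H<35)&(S>120)&(Z>15)&(Z<30)))
    print("tray rim",rect(W,near(610,-280,140)&red&(Z>23)&(Z<33)))
    dark=(V<70)&(Z>33)&(Z<45)&near(490,240,220)
    print("plate dark",rect(W,dark))
    m=near(470,240,260)&(Z>45)&(Z<56)&(V>70)&(V<200)
    chip=cv2.morphologyEx(((V>120)&(Z>43)&(Z<62)&near(500,240,150)).astype(np.uint8),cv2.MORPH_OPEN,np.ones((2,2)))
    n,l,s,ce=cv2.connectedComponentsWithStats(chip)
    for i in range(1,n):
        if 12<s[i,4]<600: print(" chip?",ce[i].round(),s[i,4],np.nanmean(W[l==i],0).round())
E
```

```text
scene table z 0.5960704979446518
blue [ 491.4 -323.7   27.5  358.   493.1 -324.8   68.1]
grey [ 395.2 -273.1   26.9  298.   396.8 -274.1   68.1]
green [ 478.8 -442.    26.8  426.   480.3 -442.6   68.4]
sgreen [ 462.9 -528.7   20.9  318.   464.3 -528.    49.7]
gauge z>40 [array([446.1, -69.2,  46.5]), array([441.7, -64.6,  73. ])] block [441.1 -63.9  58.9  61.9  10.9 381.   13.5 448.1 -69.6]
pad [ 6.069e+02 -5.340e+01  1.077e+02  1.869e+02  8.820e+01  2.180e+03
  1.800e+00  6.189e+02 -6.480e+01]
ridge top [595.6 -40.8  24.1  79.7  68.7 355.   73.7 598.1 -42.7]
yellow [596.5 -40.4  36.9 139.5  68.6 499.   25.1 613.6 -54.7]
tray rim [ 622.6 -283.9  219.2  101.6   89.2  849.    26.2  628.4 -293.1]
plate dark [ 519.2  268.9  226.4  315.4   10.4 6304.    38.7  527.6  257.5]
 chip? [406. 152.] 30 [444. 339.  51.]
 chip? [434. 163.] 39 [524. 355.  49.]
 chip? [395. 167.] 48 [463. 272.  47.]
 chip? [420. 190.] 42 [565. 244.  48.]
 chip? [362. 192.] 48 [476. 137.  49.]
 chip? [452. 203.] 48 [644. 269.  43.]
 chip? [408. 202.] 54 [575. 188.  50.]
 chip? [370. 212.] 19 [537.  98.  48.]
side tabl
[... 389 characters left out ...]
[ 603.4  -50.7  106.4  185.9   87.9 1373.     2.   608.9  -40.4]
ridge top [590.9 -35.6  24.9  78.3  67.9 375.   73.4 589.5 -32.8]
yellow [592.3 -36.3  37.7 141.7  67.9 604.   25.2 583.6 -24.9]
tray rim [ 617.2 -280.4  222.1   99.3   89.5  340.    26.   613.5 -263.8]
plate dark [5.2270e+02 2.5080e+02 2.2970e+02 2.9700e+02 9.6000e+00 2.1912e+04
 3.9300e+01 5.2350e+02 2.6570e+02]
 chip? [318. 317.] 207 [521. 100.  46.]
 chip? [342. 341.] 164 [466. 141.  48.]
 chip? [278. 351.] 173 [565. 193.  49.]
 chip? [220. 379.] 236 [637. 267.  47.]
 chip? [272. 382.] 191 [555. 249.  47.]
 chip? [330. 415.] 226 [453. 277.  48.]
 chip? [273. 456.] 258 [514. 359.  51.]
 chip? [331. 461.] 273 [435. 343.  51.]
```

The images show the plate upper right with six chips. The scraper is on its pad, the gauge is at scene (291,236), and the red tray is at (261,343). There is a blue sleeve at (206,305), a grey one at (199,265), a large green one at (150,335) and a small green look-alike at (107,358). Orange is missing. Next I move over the scraper.

>>> send_rows(steps=[{"x": 0.0695,"y": -0.0457,"jaw": 1},{"x": 0.0695,"y": -0.0457},{"x": 0.0695,"y": -0.0457},{"x": 0.0695,"y": -0.0457},{"x": 0.0695,"y": -0.0457},{"x": 0.0695,"y": -0.0457},{"x": 0.0695,"y": -0.0457},{"x": 0.0695,"y": -0.0457},{"x": 0.0695,"y": -0.0457},{"x": 0.0695,"y": -0.0457},{"x": 0.0695,"y": -0.0457},{"x": 0.0695,"y": -0.0457},{"x": 0.0695,"y": -0.0457},{"x": 0.0695,"y": -0.0457},{"x": 0.0695,"y": -0.0457},{"x": 0.0695,"y": -0.0457}])

```text
invalid input
```

>>> send_rows(steps=[{"rz": -0.0924},{"rz": -0.0924},{"rz": -0.0924},{"rz": -0.0924},{"rz": -0.0924},{"rz": -0.0924},{"rz": -0.0924},{"rz": -0.0924},{"rz": -0.0924},{"rz": -0.0924},{"rz": -0.0924},{"rz": -0.0924},{"rz": -0.0924},{"rz": -0.0924},{"rz": -0.0924},{"rz": -0.0924},{"rz": -0.0924},{}])

```text
invalid input
```

```bash
python3 - <<'E'
from m import *
o=get_obs(); print(o["t"],o["tcp_pos"],o["tcp_rot"],o["joint_positions"].round(1))
im,dp,cal=snap("wrist","w1"); print(np.array(cal["world_from_camera"]).round(2).tolist())
W=cloud(dp,cal); hsv=cv2.cvtColor(im,cv2.COLOR_RGB2HSV).astype(int); H,S=hsv[...,0],hsv[...,1]; Z=W[...,2]
red=((H<8)|(H>172))&(S>120)
near=lambda x,y,r:np.hypot(W[...,0]-x,W[...,1]-y)<r
print("ridge",rect(W,near(593,-38,80)&red&(Z>64)&(Z<82)))
print("pad",rect(W,near(605,-52,125)&(H>40)&(H<80)&(S>100)&(Z<14)))
E
```

```text
1.6 [ 167.61358664 -550.03528592  404.78930788] [1.79992166e+02 9.70540951e-04 1.69478260e+01] [-74.2  18.3  89.6  -0.   72.   -1.1]
[[0.29, 0.92, 0.25, 236.16], [-0.96, 0.28, 0.08, -528.91], [0.0, -0.26, 0.97, 384.86], [0.0, 0.0, 0.0, 1.0]]
ridge [ 0.  0.  0.  0.  0.  0. nan nan nan]
pad [ 0.  0.  0.  0.  0.  0. nan nan nan]
  return _methods._mean(a, axis=axis, dtype=dtype,
  ret = ret.dtype.type(ret / rcount)
m.py:13: RuntimeWarning: Mean of empty slice.
  return np.round([*c,*s,a,len(p),np.median(p[:,2]),*p.mean(0)[:2]],1)
  ret = um.true_divide(
```

View pics/w1.png

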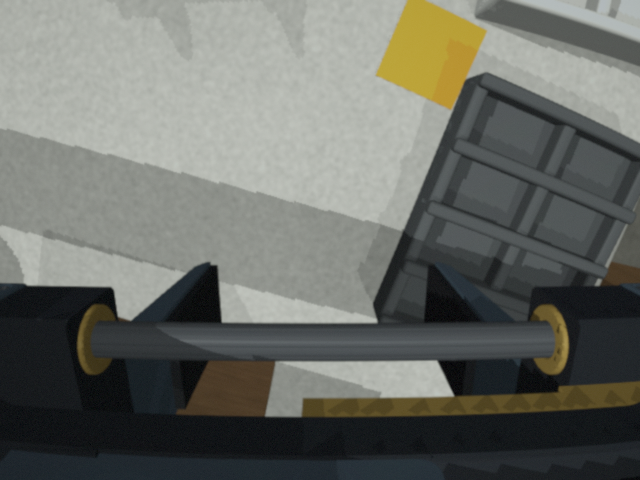

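The wrist view shows only the table and a black organiser, since the arm hasn't moved. Rows evidently need every key, so I resend them complete.

>>> send_rows(steps=[{"x": 0.0695,"y": -0.0457,"z": 0,"rx": 0,"ry": 0,"rz": 0,"jaw": 1},{"x": 0.0695,"y": -0.0457,"z": 0,"rx": 0,"ry": 0,"rz": 0,"jaw": 1},{"x": 0.0695,"y": -0.0457,"z": 0,"rx": 0,"ry": 0,"rz": 0,"jaw": 1},{"x": 0.0695,"y": -0.0457,"z": 0,"rx": 0,"ry": 0,"rz": 0,"jaw": 1},{"x": 0.0695,"y": -0.0457,"z": 0,"rx": 0,"ry": 0,"rz": 0,"jaw": 1},{"x": 0.0695,"y": -0.0457,"z": 0,"rx": 0,"ry": 0,"rz": 0,"jaw": 1},{"x": 0.0695,"y": -0.0457,"z": 0,"rx": 0,"ry": 0,"rz": 0,"jaw": 1},{"x": 0.0695,"y": -0.0457,"z": 0,"rx": 0,"ry": 0,"rz": 0,"jaw": 1},{"x": 0.0695,"y": -0.0457,"z": 0,"rx": 0,"ry": 0,"rz": 0,"jaw": 1},{"x": 0.0695,"y": -0.0457,"z": 0,"rx": 0,"ry": 0,"rz": 0,"jaw": 1},{"x": 0.0695,"y": -0.0457,"z": 0,"rx": 0,"ry": 0,"rz": 0,"jaw": 1},{"x": 0.0695,"y": -0.0457,"z": 0,"rx": 0,"ry": 0,"rz": 0,"jaw": 1},{"x": 0.0695,"y": -0.0457,"z": 0,"rx": 0,"ry": 0,"rz": 0,"jaw": 1},{"x": 0.0695,"y": -0.0457,"z": 0,"rx": 0,"ry": 0,"rz": 0,"jaw": 1},{"x": 0.0695,"y": -0.0457,"z": 0,"rx": 0,"ry": 0,"rz": 0,"jaw": 1},{"x": 0.0695,"y": -0.0457,"z": 0,"rx": 0,"ry": 0,"rz": 0,"jaw": 1}], grip_force=40)

```text
t: 3.25
tcp_pos: [593.8, -36.7, 404.8]
tcp_rot: [180.0, -0.0, 17.0]
force: [0.6, 0.0, 0.1]
grip_width: 1.0
grip_force: 0.0
```

>>> send_rows(steps=[{"rz": -0.0924,"jaw": 1},{"rz": -0.0924,"jaw": 1},{"rz": -0.0924,"jaw": 1},{"rz": -0.0924,"jaw": 1},{"rz": -0.0924,"jaw": 1},{"rz": -0.0924,"jaw": 1},{"rz": -0.0924,"jaw": 1},{"rz": -0.0924,"jaw": 1},{"rz": -0.0924,"jaw": 1},{"rz": -0.0924,"jaw": 1},{"rz": -0.0924,"jaw": 1},{"rz": -0.0924,"jaw": 1},{"rz": -0.0924,"jaw": 1},{"rz": -0.0924,"jaw": 1},{"rz": -0.0924,"jaw": 1},{"rz": -0.0924,"jaw": 1},{"rz": -0.0924,"jaw": 1},{"jaw": 1}])

```text
invalid input
```

>>> send_rows(steps=[{"x": 0,"y": 0,"z": 0,"rx": 0,"ry": 0,"rz": -0.0924,"jaw": 1},{"x": 0,"y": 0,"z": 0,"rx": 0,"ry": 0,"rz": -0.0924,"jaw": 1},{"x": 0,"y": 0,"z": 0,"rx": 0,"ry": 0,"rz": -0.0924,"jaw": 1},{"x": 0,"y": 0,"z": 0,"rx": 0,"ry": 0,"rz": -0.0924,"jaw": 1},{"x": 0,"y": 0,"z": 0,"rx": 0,"ry": 0,"rz": -0.0924,"jaw": 1},{"x": 0,"y": 0,"z": 0,"rx": 0,"ry": 0,"rz": -0.0924,"jaw": 1},{"x": 0,"y": 0,"z": 0,"rx": 0,"ry": 0,"rz": -0.0924,"jaw": 1},{"x": 0,"y": 0,"z": 0,"rx": 0,"ry": 0,"rz": -0.0924,"jaw": 1},{"x": 0,"y": 0,"z": 0,"rx": 0,"ry": 0,"rz": -0.0924,"jaw": 1},{"x": 0,"y": 0,"z": 0,"rx": 0,"ry": 0,"rz": -0.0924,"jaw": 1},{"x": 0,"y": 0,"z": 0,"rx": 0,"ry": 0,"rz": -0.0924,"jaw": 1},{"x": 0,"y": 0,"z": 0,"rx": 0,"ry": 0,"rz": -0.0924,"jaw": 1},{"x": 0,"y": 0,"z": 0,"rx": 0,"ry": 0,"rz": -0.0924,"jaw": 1},{"x": 0,"y": 0,"z": 0,"rx": 0,"ry": 0,"rz": -0.0924,"jaw": 1},{"x": 0,"y": 0,"z": 0,"rx": 0,"ry": 0,"rz": -0.0924,"jaw": 1},{"x": 0,"y": 0,"z": 0,"rx": 0,"ry": 0,"rz": -0.0924,"jaw": 1},{"x": 0,"y": 0,"z": 0,"rx": 0,"ry": 0,"rz": -0.0924,"jaw": 1},{"x": 0,"y": 0,"z": 0,"rx": 0,"ry": 0,"rz": 0,"jaw": 1}])

```text
t: 5.05
tcp_pos: [592.9, -38.2, 404.7]
tcp_rot: [-180.0, 0.0, 158.3]
force: [0.5, 0.4, 0.2]
grip_width: 0.999
grip_force: 0.0
```

```bash
python3 - <<'E'
from m import *
o=get_obs(); print(o["t"],o["tcp_pos"],o["tcp_rot"],o["joint_positions"].round(1))
im,dp,cal=snap("wrist","w2"); print(np.array(cal["world_from_camera"]).round(2).tolist())
W=cloud(dp,cal); hsv=cv2.cvtColor(im,cv2.COLOR_RGB2HSV).astype(int); H,S=hsv[...,0],hsv[...,1]; Z=W[...,2]
red=((H<8)|(H>172))&(S>120)
near=lambda x,y,r:np.hypot(W[...,0]-x,W[...,1]-y)<r
print("ridge",rect(W,near(593,-38,80)&red&(Z>64)&(Z<82)))
print("pad",rect(W,near(605,-52,125)&(H>40)&(H<80)&(S>100)&(Z<14)))
print("gauge",rect(W,near(439,-62,40)&(Z>70)&(Z<80)),rect(W,near(439,-62,60)&(Z>10)&(Z<20)))
E
```

```text
5.05 [592.90624784 -38.2211123  404.69485641] [-1.79994632e+02  6.75768817e-04  1.58303026e+02] [ -4.8  20.   87.1  -0.   72.9 -73.1]
[[0.37, -0.9, -0.24, 524.77], [0.93, 0.36, 0.1, -11.45], [-0.0, -0.26, 0.97, 384.81], [0.0, 0.0, 0.0, 1.0]]
ridge [ 590.5  -37.1   22.5   78.    68.5 2931.    75.   588.9  -36.3]
pad [ 6.0360e+02 -5.1500e+01  1.0850e+02  1.8880e+02  8.8000e+01  1.5606e+04
  3.2000e+00  6.0000e+02 -5.5600e+01]
gauge [436.7 -61.5  23.4  23.6  44.9 910.   74.2 437.2 -61.2] [ 436.2  -61.9   61.    60.7   11.9 3483.    15.1  440.5  -58.8]
```

View pics/w2.png

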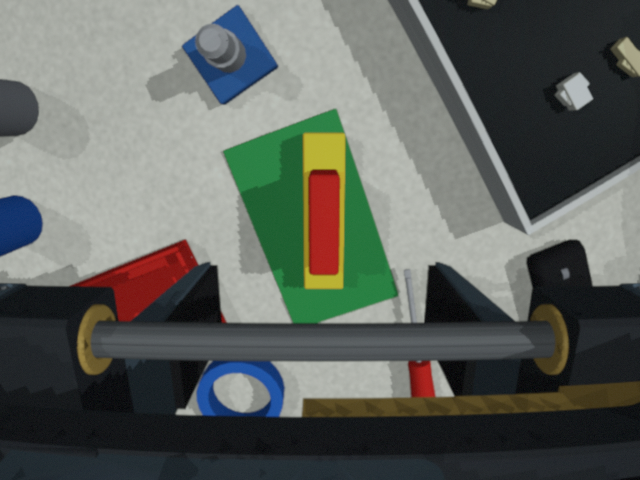

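The wrist view shows the scraper (323,210) midway between the fingers and aligned with them, with the gauge at (220,50). All three cameras agree within about 3 mm, so I descend and grip.

>>> send_rows(steps=[{"x": 0,"y": 0,"z": 0.08,"rx": 0,"ry": 0,"rz": 0,"jaw": 1},{"x": 0,"y": 0,"z": 0.08,"rx": 0,"ry": 0,"rz": 0,"jaw": 1},{"x": 0,"y": 0,"z": 0.07,"rx": 0,"ry": 0,"rz": 0,"jaw": 1},{"x": 0,"y": 0,"z": 0.06,"rx": 0,"ry": 0,"rz": 0,"jaw": 1},{"x": 0,"y": 0,"z": 0.04,"rx": 0,"ry": 0,"rz": 0,"jaw": 1},{"x": 0,"y": 0,"z": 0.021,"rx": 0,"ry": 0,"rz": 0,"jaw": 1},{"x": 0,"y": 0,"z": 0,"rx": 0,"ry": 0,"rz": 0,"jaw": 0},{"x": 0,"y": 0,"z": 0,"rx": 0,"ry": 0,"rz": 0,"jaw": 0},{"x": 0,"y": 0,"z": 0,"rx": 0,"ry": 0,"rz": 0,"jaw": 0},{"x": 0,"y": 0,"z": 0,"rx": 0,"ry": 0,"rz": 0,"jaw": 0},{"x": 0,"y": 0,"z": 0,"rx": 0,"ry": 0,"rz": 0,"jaw": 0},{"x": 0,"y": 0,"z": 0,"rx": 0,"ry": 0,"rz": 0,"jaw": 0},{"x": 0,"y": 0,"z": 0,"rx": 0,"ry": 0,"rz": 0,"jaw": 0},{"x": 0,"y": 0,"z": 0,"rx": 0,"ry": 0,"rz": 0,"jaw": 0},{"x": 0,"y": 0,"z": 0,"rx": 0,"ry": 0,"rz": 0,"jaw": 0},{"x": 0,"y": 0,"z": 0,"rx": 0,"ry": 0,"rz": 0,"jaw": 0}], grip_force=45)

```text
t: 6.7
tcp_pos: [592.9, -38.2, 229.1]
tcp_rot: [-180.0, -0.0, 158.3]
force: [0.6, 1.1, -0.5]
grip_width: 0.265
grip_force: 45.0
```

>>> send_rows(steps=[{"x": 0,"y": 0,"z": -0.03,"rx": 0,"ry": 0,"rz": 0,"jaw": 0},{"x": 0,"y": 0,"z": -0.05,"rx": 0,"ry": 0,"rz": 0,"jaw": 0},{"x": 0,"y": 0,"z": -0.06,"rx": 0,"ry": 0,"rz": 0,"jaw": 0},{"x": 0,"y": 0,"z": -0.06,"rx": 0,"ry": 0,"rz": 0,"jaw": 0},{"x": 0.0365,"y": 0.0797,"z": 0,"rx": 0,"ry": 0,"rz": 0,"jaw": 0},{"x": 0.0365,"y": 0.0797,"z": 0,"rx": 0,"ry": 0,"rz": 0,"jaw": 0},{"x": 0.0365,"y": 0.0797,"z": 0,"rx": 0,"ry": 0,"rz": 0,"jaw": 0},{"x": 0.0365,"y": 0.0797,"z": 0,"rx": 0,"ry": 0,"rz": 0,"jaw": 0},{"x": 0.0365,"y": 0.0797,"z": 0,"rx": 0,"ry": 0,"rz": 0,"jaw": 0},{"x": 0.0365,"y": 0.0797,"z": 0,"rx": 0,"ry": 0,"rz": 0,"jaw": 0},{"x": 0.0365,"y": 0.0797,"z": 0,"rx": 0,"ry": 0,"rz": 0,"jaw": 0},{"x": 0.0365,"y": 0.0797,"z": 0,"rx": 0,"ry": 0,"rz": 0,"jaw": 0},{"x": 0.0365,"y": 0.0797,"z": 0,"rx": 0,"ry": 0,"rz": 0,"jaw": 0}])

```text
t: 8.0
tcp_pos: [572.3, 357.4, 328.7]
tcp_rot: [-179.9, -0.0, 158.3]
force: [1.1, -0.6, -1.5]
grip_width: 0.264
grip_force: 45.0
```

>>> send_rows(steps=[{"x": 0,"y": 0,"z": 0,"rx": 0,"ry": 0,"rz": 0.081,"jaw": 0},{"x": 0,"y": 0,"z": 0,"rx": 0,"ry": 0,"rz": 0.081,"jaw": 0},{"x": 0,"y": 0,"z": 0,"rx": 0,"ry": 0,"rz": 0.081,"jaw": 0},{"x": 0,"y": 0,"z": 0,"rx": 0,"ry": 0,"rz": 0.081,"jaw": 0},{"x": 0,"y": 0,"z": 0,"rx": 0,"ry": 0,"rz": 0.081,"jaw": 0},{"x": 0,"y": 0,"z": 0,"rx": 0,"ry": 0,"rz": 0.081,"jaw": 0},{"x": 0,"y": 0,"z": 0,"rx": 0,"ry": 0,"rz": 0.081,"jaw": 0},{"x": 0,"y": 0,"z": 0,"rx": 0,"ry": 0,"rz": 0.081,"jaw": 0},{"x": 0,"y": 0,"z": 0,"rx": 0,"ry": 0,"rz": 0,"jaw": 0}])

```text
t: 8.9
tcp_pos: [572.7, 355.6, 328.6]
tcp_rot: [-179.9, 0.0, 100.0]
force: [0.0, -0.7, -0.8]
grip_width: 0.263
grip_force: 45.0
```

```bash
cat > plate.py <<'E'
from m import *
o=get_obs(); print(o["t"],o["tcp_pos"].round(1),o["tcp_rot"].round(2),o["force"].round(1))
for c in ("scene","side"):
    d=np.load(c+"0.npz"); W=cloud(d["dp"],d); V=d["im"].max(-1).astype(int)
    a=np.radians(10); ex=np.array([np.cos(a),np.sin(a)]); ey=np.array([-ex[1],ex[0]])
    q=W[...,:2]-np.array([519,265]); px=q@ex; py=q@ey; Z=W[...,2]
    dk=(V<70)&(Z>30)&(Z<47)
    # trough edge of the dark area per y bin, y ends per x bin
    print(c,"open edge",[(y,np.nanpercentile(px[dk&(abs(py-y)<8)&(abs(px)<150)],0.5).round(1)) for y in(-120,-60,0,60,120)])
    print(c,"far edge",[(y,np.nanpercentile(px[dk&(abs(py-y)<8)&(abs(px)<150)],99.5).round(1)) for y in(-120,-60,0,60,120)])
    lip=(Z>46)&(Z<54)&(V>85)
    for s in(-1,1):
        print(c,"side lip",s,[(x,np.round(np.nanpercentile(py[lip&(abs(px-x)<10)&(abs(py-s*163)<16)],[5,50,95]),1)) for x in(-50,50) if (lip&(abs(px-x)<10)&(abs(py-s*163)<16)).sum()>3])
    m=lip&(abs(px-118)<16)
    print(c,"far lip",[(y,np.round(np.nanpercentile(px[m&(abs(py-y)<10)],[5,50,95]),1)) for y in(-100,0,100) if (m&(abs(py-y)<10)).sum()>3])
E
python3 plate.py
```

```text
8.9 [572.7 355.6 328.6] [-1.7994e+02  3.0000e-02  1.0001e+02] [ 0.  -0.7 -0.8]
scene open edge [(-120, np.float64(-108.0)), (-60, np.float64(-107.9)), (0, np.float64(-106.9)), (60, np.float64(-105.8)), (120, np.float64(-109.2))]
scene far edge [(-120, np.float64(110.9)), (-60, np.float64(110.5)), (0, np.float64(111.9)), (60, np.float64(111.7)), (120, np.float64(111.3))]
scene side lip -1 [(-50, array([-172.4, -167.6, -163.3])), (50, array([-169.9, -167.5, -163.7]))]
scene side lip 1 [(-50, array([155.8, 159.2, 160.7])), (50, array([152.7, 157. , 163.2]))]
scene far lip [(-100, array([118.6, 121.9, 124.7])), (0, array([118.4, 121.1, 123.6])), (100, array([120.5, 123.2, 126.2]))]
side open edge [(-120, np.float64(-113.1)), (-60, np.float64(-112.6)), (0, np.float64(-112.2)), (60, np.float64(-112.1)), (120, np.float64(-53.8))]
side far edge [(-120, np.float64(113.9)), (-60, np.float64(113.9)), (0, np.float64(114.0)), (60, np.float64(114.9)), (120, np.float64(115.7))]
side side lip -1 [(-50, array([-168. , -164.4, -161.3])), (50, array([-168.6, -164.4, -161.9]))]
side side lip 1 []
side far lip [(-100, array([114.8, 117.6, 120.4])), (0, array([116. , 118.4, 122. ])), (100, array([116.6, 119.3, 122.5]))]
```

>>> send_rows(steps=[{"x": 0,"y": 0,"z": 0.05,"rx": 0,"ry": 0,"rz": 0,"jaw": 0},{"x": 0,"y": 0,"z": 0.04,"rx": 0,"ry": 0,"rz": 0,"jaw": 0},{"x": 0,"y": 0,"z": 0.02,"rx": 0,"ry": 0,"rz": 0,"jaw": 0},{"x": 0,"y": 0,"z": 0.013,"rx": 0,"ry": 0,"rz": 0,"jaw": 0},{"x": 0,"y": 0,"z": 0,"rx": 0,"ry": 0,"rz": 0,"jaw": 0}])

```text
t: 9.4
tcp_pos: [572.9, 355.8, 267.6]
tcp_rot: [180.0, 0.0, 100.1]
force: [0.5, -0.2, -1.6]
grip_width: 0.258
grip_force: 45.0
```

>>> send_rows(steps=[{"x": 0,"y": -0.0176,"z": 0,"rx": 0,"ry": 0,"rz": 0,"jaw": 0},{"x": 0,"y": -0.0176,"z": 0,"rx": 0,"ry": 0,"rz": 0,"jaw": 0},{"x": 0,"y": -0.0176,"z": 0,"rx": 0,"ry": 0,"rz": 0,"jaw": 0},{"x": 0,"y": -0.0176,"z": 0,"rx": 0,"ry": 0,"rz": 0,"jaw": 0},{"x": 0,"y": -0.0176,"z": 0,"rx": 0,"ry": 0,"rz": 0,"jaw": 0},{"x": 0,"y": -0.0176,"z": 0,"rx": 0,"ry": 0,"rz": 0,"jaw": 0},{"x": 0,"y": -0.0176,"z": 0,"rx": 0,"ry": 0,"rz": 0,"jaw": 0},{"x": 0,"y": -0.0176,"z": 0,"rx": 0,"ry": 0,"rz": 0,"jaw": 0},{"x": 0,"y": -0.0176,"z": 0,"rx": 0,"ry": 0,"rz": 0,"jaw": 0},{"x": 0,"y": -0.0176,"z": 0,"rx": 0,"ry": 0,"rz": 0,"jaw": 0},{"x": 0,"y": -0.0176,"z": 0,"rx": 0,"ry": 0,"rz": 0,"jaw": 0},{"x": 0,"y": -0.0176,"z": 0,"rx": 0,"ry": 0,"rz": 0,"jaw": 0},{"x": 0,"y": -0.0176,"z": 0,"rx": 0,"ry": 0,"rz": 0,"jaw": 0},{"x": 0,"y": -0.0176,"z": 0,"rx": 0,"ry": 0,"rz": 0,"jaw": 0},{"x": 0,"y": -0.0176,"z": 0,"rx": 0,"ry": 0,"rz": 0,"jaw": 0},{"x": 0,"y": -0.0176,"z": 0,"rx": 0,"ry": 0,"rz": 0,"jaw": 0},{"x": 0,"y": -0.0176,"z": 0,"rx": 0,"ry": 0,"rz": 0,"jaw": 0},{"x": 0,"y": -0.0176,"z": 0,"rx": 0,"ry": 0,"rz": 0,"jaw": 0},{"x": 0,"y": -0.0176,"z": 0,"rx": 0,"ry": 0,"rz": 0,"jaw": 0},{"x": 0,"y": -0.0176,"z": 0,"rx": 0,"ry": 0,"rz": 0,"jaw": 0}])

```text
t: 11.4
tcp_pos: [398.7, 325.0, 267.7]
tcp_rot: [-180.0, 0.0, 100.0]
force: [0.2, -0.4, -0.9]
grip_width: 0.258
grip_force: 45.0
```

>>> send_rows(steps=[{"x": 0,"y": 0,"z": -0.04,"rx": 0,"ry": 0,"rz": 0,"jaw": 0},{"x": 0,"y": 0,"z": -0.04,"rx": 0,"ry": 0,"rz": 0,"jaw": 0},{"x": -0.0277,"y": 0.0643,"z": 0,"rx": 0,"ry": 0,"rz": 0,"jaw": 0},{"x": -0.0277,"y": 0.0643,"z": 0,"rx": 0,"ry": 0,"rz": 0,"jaw": 0},{"x": -0.0277,"y": 0.0643,"z": 0,"rx": 0,"ry": 0,"rz": 0,"jaw": 0},{"x": -0.0277,"y": 0.0643,"z": 0,"rx": 0,"ry": 0,"rz": 0,"jaw": 0},{"x": -0.0277,"y": 0.0643,"z": 0,"rx": 0,"ry": 0,"rz": 0,"jaw": 0},{"x": -0.0277,"y": 0.0643,"z": 0,"rx": 0,"ry": 0,"rz": 0,"jaw": 0},{"x": 0,"y": 0,"z": 0,"rx": 0,"ry": 0,"rz": 0,"jaw": 0},{"x": 0,"y": 0,"z": 0.04,"rx": 0,"ry": 0,"rz": 0,"jaw": 0},{"x": 0,"y": 0,"z": 0.03,"rx": 0,"ry": 0,"rz": 0,"jaw": 0},{"x": 0,"y": 0,"z": 0.01,"rx": 0,"ry": 0,"rz": 0,"jaw": 0},{"x": 0,"y": 0,"z": 0,"rx": 0,"ry": 0,"rz": 0,"jaw": 0}])

```text
t: 12.7
tcp_pos: [603.1, 277.0, 267.5]
tcp_rot: [-179.9, 0.0, 100.0]
force: [-0.8, 0.5, -1.8]
grip_width: 0.264
grip_force: 45.0
```

>>> send_rows(steps=[{"x": 0,"y": -0.0193,"z": 0,"rx": 0,"ry": 0,"rz": 0,"jaw": 0},{"x": 0,"y": -0.0193,"z": 0,"rx": 0,"ry": 0,"rz": 0,"jaw": 0},{"x": 0,"y": -0.0193,"z": 0,"rx": 0,"ry": 0,"rz": 0,"jaw": 0},{"x": 0,"y": -0.0193,"z": 0,"rx": 0,"ry": 0,"rz": 0,"jaw": 0},{"x": 0,"y": -0.0193,"z": 0,"rx": 0,"ry": 0,"rz": 0,"jaw": 0},{"x": 0,"y": -0.0193,"z": 0,"rx": 0,"ry": 0,"rz": 0,"jaw": 0},{"x": 0,"y": -0.0193,"z": 0,"rx": 0,"ry": 0,"rz": 0,"jaw": 0},{"x": 0,"y": -0.0193,"z": 0,"rx": 0,"ry": 0,"rz": 0,"jaw": 0},{"x": 0,"y": -0.0193,"z": 0,"rx": 0,"ry": 0,"rz": 0,"jaw": 0},{"x": 0,"y": -0.0193,"z": 0,"rx": 0,"ry": 0,"rz": 0,"jaw": 0},{"x": 0,"y": -0.0193,"z": 0,"rx": 0,"ry": 0,"rz": 0,"jaw": 0},{"x": 0,"y": -0.0193,"z": 0,"rx": 0,"ry": 0,"rz": 0,"jaw": 0},{"x": 0,"y": -0.0193,"z": 0,"rx": 0,"ry": 0,"rz": 0,"jaw": 0},{"x": 0,"y": -0.0193,"z": 0,"rx": 0,"ry": 0,"rz": 0,"jaw": 0},{"x": 0,"y": -0.0193,"z": 0,"rx": 0,"ry": 0,"rz": 0,"jaw": 0},{"x": 0,"y": -0.0193,"z": 0,"rx": 0,"ry": 0,"rz": 0,"jaw": 0},{"x": 0,"y": -0.0193,"z": 0,"rx": 0,"ry": 0,"rz": 0,"jaw": 0},{"x": 0,"y": -0.0193,"z": 0,"rx": 0,"ry": 0,"rz": 0,"jaw": 0},{"x": 0,"y": -0.0193,"z": 0,"rx": 0,"ry": 0,"rz": 0,"jaw": 0},{"x": 0,"y": -0.0193,"z": 0,"rx": 0,"ry": 0,"rz": 0,"jaw": 0}])

```text
t: 14.7
tcp_pos: [413.0, 243.2, 267.7]
tcp_rot: [180.0, 0.0, 100.0]
force: [-0.4, -0.1, -2.1]
grip_width: 0.263
grip_force: 45.0
```

>>> send_rows(steps=[{"x": 0,"y": 0,"z": -0.04,"rx": 0,"ry": 0,"rz": 0,"jaw": 0},{"x": 0,"y": 0,"z": -0.04,"rx": 0,"ry": 0,"rz": 0,"jaw": 0},{"x": -0.0277,"y": 0.0643,"z": 0,"rx": 0,"ry": 0,"rz": 0,"jaw": 0},{"x": -0.0277,"y": 0.0643,"z": 0,"rx": 0,"ry": 0,"rz": 0,"jaw": 0},{"x": -0.0277,"y": 0.0643,"z": 0,"rx": 0,"ry": 0,"rz": 0,"jaw": 0},{"x": -0.0277,"y": 0.0643,"z": 0,"rx": 0,"ry": 0,"rz": 0,"jaw": 0},{"x": -0.0277,"y": 0.0643,"z": 0,"rx": 0,"ry": 0,"rz": 0,"jaw": 0},{"x": -0.0277,"y": 0.0643,"z": 0,"rx": 0,"ry": 0,"rz": 0,"jaw": 0},{"x": 0,"y": 0,"z": 0,"rx": 0,"ry": 0,"rz": 0,"jaw": 0},{"x": 0,"y": 0,"z": 0.04,"rx": 0,"ry": 0,"rz": 0,"jaw": 0},{"x": 0,"y": 0,"z": 0.03,"rx": 0,"ry": 0,"rz": 0,"jaw": 0},{"x": 0,"y": 0,"z": 0.01,"rx": 0,"ry": 0,"rz": 0,"jaw": 0},{"x": 0,"y": 0,"z": 0,"rx": 0,"ry": 0,"rz": 0,"jaw": 0}])

```text
t: 16.0
tcp_pos: [617.5, 195.1, 267.4]
tcp_rot: [-179.9, 0.0, 100.0]
force: [-0.3, 0.4, -1.9]
grip_width: 0.261
grip_force: 45.0
```

>>> send_rows(steps=[{"x": 0,"y": -0.0193,"z": 0,"rx": 0,"ry": 0,"rz": 0,"jaw": 0},{"x": 0,"y": -0.0193,"z": 0,"rx": 0,"ry": 0,"rz": 0,"jaw": 0},{"x": 0,"y": -0.0193,"z": 0,"rx": 0,"ry": 0,"rz": 0,"jaw": 0},{"x": 0,"y": -0.0193,"z": 0,"rx": 0,"ry": 0,"rz": 0,"jaw": 0},{"x": 0,"y": -0.0193,"z": 0,"rx": 0,"ry": 0,"rz": 0,"jaw": 0},{"x": 0,"y": -0.0193,"z": 0,"rx": 0,"ry": 0,"rz": 0,"jaw": 0},{"x": 0,"y": -0.0193,"z": 0,"rx": 0,"ry": 0,"rz": 0,"jaw": 0},{"x": 0,"y": -0.0193,"z": 0,"rx": 0,"ry": 0,"rz": 0,"jaw": 0},{"x": 0,"y": -0.0193,"z": 0,"rx": 0,"ry": 0,"rz": 0,"jaw": 0},{"x": 0,"y": -0.0193,"z": 0,"rx": 0,"ry": 0,"rz": 0,"jaw": 0},{"x": 0,"y": -0.0193,"z": 0,"rx": 0,"ry": 0,"rz": 0,"jaw": 0},{"x": 0,"y": -0.0193,"z": 0,"rx": 0,"ry": 0,"rz": 0,"jaw": 0},{"x": 0,"y": -0.0193,"z": 0,"rx": 0,"ry": 0,"rz": 0,"jaw": 0},{"x": 0,"y": -0.0193,"z": 0,"rx": 0,"ry": 0,"rz": 0,"jaw": 0},{"x": 0,"y": -0.0193,"z": 0,"rx": 0,"ry": 0,"rz": 0,"jaw": 0},{"x": 0,"y": -0.0193,"z": 0,"rx": 0,"ry": 0,"rz": 0,"jaw": 0},{"x": 0,"y": -0.0193,"z": 0,"rx": 0,"ry": 0,"rz": 0,"jaw": 0},{"x": 0,"y": -0.0193,"z": 0,"rx": 0,"ry": 0,"rz": 0,"jaw": 0},{"x": 0,"y": -0.0193,"z": 0,"rx": 0,"ry": 0,"rz": 0,"jaw": 0},{"x": 0,"y": -0.0193,"z": 0,"rx": 0,"ry": 0,"rz": 0,"jaw": 0}])

```text
t: 18.0
tcp_pos: [427.3, 161.3, 267.7]
tcp_rot: [-180.0, 0.0, 100.0]
force: [-0.5, 0.5, -1.2]
grip_width: 0.259
grip_force: 45.0
```

>>> send_rows(steps=[{"x": 0,"y": 0,"z": -0.05,"rx": 0,"ry": 0,"rz": 0,"jaw": 0},{"x": 0,"y": 0,"z": -0.06,"rx": 0,"ry": 0,"rz": 0,"jaw": 0},{"x": 0,"y": 0,"z": -0.05,"rx": 0,"ry": 0,"rz": 0,"jaw": 0},{"x": 0,"y": 0,"z": 0,"rx": 0,"ry": 0,"rz": 0,"jaw": 0}])

```text
t: 18.4
tcp_pos: [428.6, 161.7, 350.7]
tcp_rot: [179.6, -0.1, 100.0]
force: [0.1, 0.6, -1.9]
grip_width: 0.257
grip_force: 45.0
```

```bash
python3 - <<'E'
from m import *
a,_,_=snap("scene"); b,_,_=snap("side")
for n in ("scene","side"):
    print(n,[(round(r["confidence"],2),int(r["centre"][0]*640),int(r["centre"][1]*480)) for r in find_in(n,"chip1")])
o=np.hstack([cv2.resize(a[90:290,280:520],(400,333)),cv2.resize(b[280:480,160:430],(400,333))])
cv2.imwrite("pics/p1.png",cv2.cvtColor(o,cv2.COLOR_RGB2BGR))
E
```

```text
scene [(0.56, 355, 171), (0.53, 376, 154)]
side [(0.72, 384, 465), (0.65, 387, 405), (0.62, 369, 471), (0.6, 384, 428), (0.4, 370, 371)]
```

View pics/p1.png

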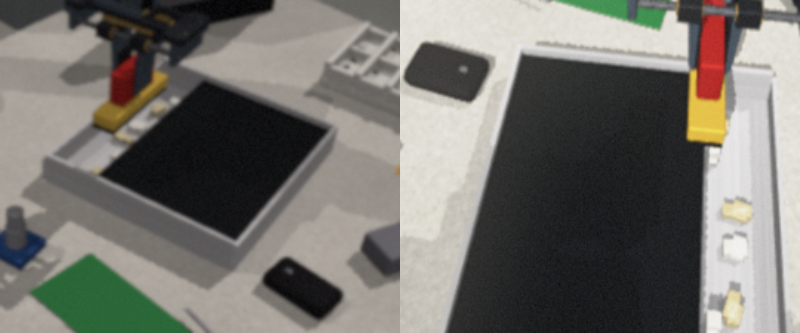

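The plate looks black and empty, and the chips lie in the trough, on the right in the side crop. The scraper goes back to its pad next.

>>> send_rows(steps=[{"x": -0.0689,"y": 0.0389,"z": 0,"rx": 0,"ry": 0,"rz": 0,"jaw": 0},{"x": -0.0689,"y": 0.0389,"z": 0,"rx": 0,"ry": 0,"rz": 0,"jaw": 0},{"x": -0.0689,"y": 0.0389,"z": 0,"rx": 0,"ry": 0,"rz": 0,"jaw": 0},{"x": -0.0689,"y": 0.0389,"z": 0,"rx": 0,"ry": 0,"rz": 0,"jaw": 0},{"x": -0.0689,"y": 0.0389,"z": 0,"rx": 0,"ry": 0,"rz": 0,"jaw": 0},{"x": -0.0689,"y": 0.0389,"z": 0,"rx": 0,"ry": 0,"rz": 0,"jaw": 0},{"x": -0.0689,"y": 0.0389,"z": 0,"rx": 0,"ry": 0,"rz": 0,"jaw": 0},{"x": 0,"y": 0,"z": 0,"rx": 0,"ry": 0,"rz": -0.0868,"jaw": 0},{"x": 0,"y": 0,"z": 0,"rx": 0,"ry": 0,"rz": -0.0868,"jaw": 0},{"x": 0,"y": 0,"z": 0,"rx": 0,"ry": 0,"rz": -0.0868,"jaw": 0},{"x": 0,"y": 0,"z": 0,"rx": 0,"ry": 0,"rz": -0.0868,"jaw": 0},{"x": 0,"y": 0,"z": 0,"rx": 0,"ry": 0,"rz": -0.0868,"jaw": 0},{"x": 0,"y": 0,"z": 0,"rx": 0,"ry": 0,"rz": -0.0868,"jaw": 0},{"x": 0,"y": 0,"z": 0,"rx": 0,"ry": 0,"rz": -0.0868,"jaw": 0},{"x": 0,"y": 0,"z": 0,"rx": 0,"ry": 0,"rz": -0.0868,"jaw": 0},{"x": 0,"y": 0,"z": 0,"rx": 0,"ry": 0,"rz": -0.0868,"jaw": 0},{"x": 0,"y": 0,"z": 0,"rx": 0,"ry": 0,"rz": -0.0868,"jaw": 0},{"x": 0,"y": 0,"z": 0,"rx": 0,"ry": 0,"rz": 0,"jaw": 0}])

```text
t: 20.4
tcp_pos: [603.8, -52.4, 345.7]
tcp_rot: [180.0, -0.2, 178.1]
force: [0.2, 0.6, -1.9]
grip_width: 0.261
grip_force: 45.0
```

```bash
python3 - <<'E'
from m import *
o=get_obs(); print(o["t"],o["tcp_pos"].round(1),o["tcp_rot"].round(2))
for c in("scene","side"):
    im,dp,cal=snap(c); np.savez(c+"1.npz",im=im,dp=dp,**{k:np.array(v) for k,v in cal.items()})
    print(c,[(round(r["confidence"],2),int(r["centre"][0]*640),int(r["centre"][1]*480)) for r in find_in(c,"chip1")])
    W=cloud(dp,cal); V=im.max(-1); q=(W[...,:2]-np.array([520.4,262.7]))@rot2(10); Z=W[...,2]
    m=(abs(q[...,0]-5)<100)&(abs(q[...,1])<148)&((V>90)|(Z>46))
    print(c,"bright/high px on plate",m.sum())
    for n,p in dict(blue=(490,-323),grey=(393,-272),green=(476,-440)).items(): print(n,topring(W,p,60,64,80))
E
```

```text
20.4 [603.8 -52.4 345.7] [179.99  -0.2  178.1 ]
scene []
scene bright/high px on plate 0
blue [ 492.2 -323.7   26.6  356.   493.2 -325.    68.1]
grey [ 395.6 -274.    26.7  297.   396.9 -273.9   68.1]
green [ 479.3 -441.4   27.   427.   480.4 -442.4   68.3]
side [(0.7, 385, 427), (0.67, 375, 352), (0.57, 383, 466), (0.57, 371, 371), (0.55, 371, 474), (0.48, 385, 404)]
side bright/high px on plate 0
blue [ 489.  -322.5   26.8  179.   487.7 -320.3   68.6]
grey [ 389.4 -270.4   28.1  208.   390.9 -268.5   68.4]
green [ 476.2 -438.8   27.8  153.   474.5 -437.7   68.7]
```

Plate is clear and all six chips show in the trough. I lower the scraper.

>>> send_rows(steps=[{"x": 0,"y": 0,"z": 0.06,"rx": 0,"ry": 0,"rz": 0,"jaw": 0},{"x": 0,"y": 0,"z": 0.06,"rx": 0,"ry": 0,"rz": 0,"jaw": 0},{"x": 0,"y": 0,"z": 0.06,"rx": 0,"ry": 0,"rz": 0,"jaw": 0},{"x": 0,"y": 0,"z": 0.03,"rx": 0,"ry": 0,"rz": 0,"jaw": 0},{"x": 0,"y": 0,"z": 0.015,"rx": 0,"ry": 0,"rz": 0,"jaw": 0},{"x": 0,"y": 0,"z": 0.007,"rx": 0,"ry": 0,"rz": 0,"jaw": 0},{"x": 0,"y": 0,"z": 0.001,"rx": 0,"ry": 0,"rz": 0,"jaw": 0},{"x": 0,"y": 0,"z": 0,"rx": 0,"ry": 0,"rz": 0,"jaw": 0},{"x": 0,"y": 0,"z": 0,"rx": 0,"ry": 0,"rz": 0,"jaw": 0}])

```text
t: 21.5
tcp_pos: [604.3, -52.4, 232.3]
tcp_rot: [-180.0, 0.1, 178.1]
force: [-0.4, -0.0, -1.8]
grip_width: 0.262
grip_force: 45.0
```

>>> send_rows(steps=[{"x": 0,"y": 0,"z": 0.004,"rx": 0,"ry": 0,"rz": 0,"jaw": 0},{"x": 0,"y": 0,"z": 0.002,"rx": 0,"ry": 0,"rz": 0,"jaw": 0},{"x": 0,"y": 0,"z": 0,"rx": 0,"ry": 0,"rz": 0,"jaw": 0},{"x": 0,"y": 0,"z": 0,"rx": 0,"ry": 0,"rz": 0,"jaw": 0}])

```text
t: 21.9
tcp_pos: [604.2, -52.4, 229.1]
tcp_rot: [-180.0, 0.1, 178.1]
force: [-0.8, 0.5, 5.5]
grip_width: 0.262
grip_force: 45.0
```

>>> send_rows(steps=[{"x": 0,"y": 0,"z": 0,"rx": 0,"ry": 0,"rz": 0,"jaw": 0.7},{"x": 0,"y": 0,"z": 0,"rx": 0,"ry": 0,"rz": 0,"jaw": 0.7},{"x": 0,"y": 0,"z": 0,"rx": 0,"ry": 0,"rz": 0,"jaw": 0.7},{"x": 0,"y": 0,"z": 0,"rx": 0,"ry": 0,"rz": 0,"jaw": 0.7},{"x": 0,"y": 0,"z": -0.05,"rx": 0,"ry": 0,"rz": 0,"jaw": 0.7},{"x": 0,"y": 0,"z": -0.09,"rx": 0,"ry": 0,"rz": 0,"jaw": 0.7},{"x": 0,"y": 0,"z": -0.09,"rx": 0,"ry": 0,"rz": 0,"jaw": 1},{"x": 0,"y": 0,"z": -0.09,"rx": 0,"ry": 0,"rz": 0,"jaw": 1},{"x": 0.03,"y": -0.0785,"z": 0,"rx": 0,"ry": 0,"rz": 0,"jaw": 1},{"x": 0.03,"y": -0.0785,"z": 0,"rx": 0,"ry": 0,"rz": 0,"jaw": 1},{"x": 0.03,"y": -0.0785,"z": 0,"rx": 0,"ry": 0,"rz": 0,"jaw": 1},{"x": 0.03,"y": -0.0785,"z": 0,"rx": 0,"ry": 0,"rz": 0,"jaw": 1},{"x": 0.03,"y": -0.0785,"z": 0,"rx": 0,"ry": 0,"rz": 0,"jaw": 1},{"x": 0.03,"y": -0.0785,"z": 0,"rx": 0,"ry": 0,"rz": 0,"jaw": 1},{"x": 0.03,"y": -0.0785,"z": 0,"rx": 0,"ry": 0,"rz": 0,"jaw": 1}])

```text
t: 23.4
tcp_pos: [489.2, -325.0, 388.2]
tcp_rot: [-180.0, 0.0, 178.1]
force: [0.2, -0.6, 0.3]
grip_width: 1.0
grip_force: 0.0
```

>>> send_rows(steps=[{"x": 0,"y": 0,"z": 0,"rx": 0,"ry": 0,"rz": 0.089,"jaw": 1},{"x": 0,"y": 0,"z": 0,"rx": 0,"ry": 0,"rz": 0.089,"jaw": 1},{"x": 0,"y": 0,"z": 0,"rx": 0,"ry": 0,"rz": 0.089,"jaw": 1},{"x": 0,"y": 0,"z": 0,"rx": 0,"ry": 0,"rz": 0.089,"jaw": 1},{"x": 0,"y": 0,"z": 0,"rx": 0,"ry": 0,"rz": 0.089,"jaw": 1},{"x": 0,"y": 0,"z": 0,"rx": 0,"ry": 0,"rz": 0.089,"jaw": 1},{"x": 0,"y": 0,"z": 0,"rx": 0,"ry": 0,"rz": 0.089,"jaw": 1},{"x": 0,"y": 0,"z": 0,"rx": 0,"ry": 0,"rz": 0.089,"jaw": 1},{"x": 0,"y": 0,"z": 0,"rx": 0,"ry": 0,"rz": 0.089,"jaw": 1},{"x": 0,"y": 0,"z": 0,"rx": 0,"ry": 0,"rz": 0.089,"jaw": 1},{"x": 0,"y": 0,"z": 0,"rx": 0,"ry": 0,"rz": 0.089,"jaw": 1},{"x": 0,"y": 0,"z": 0,"rx": 0,"ry": 0,"rz": 0,"jaw": 1},{"x": 0,"y": 0,"z": 0,"rx": 0,"ry": 0,"rz": 0,"jaw": 1}])

```text
t: 24.7
tcp_pos: [490.1, -323.5, 388.1]
tcp_rot: [-180.0, 0.0, 90.2]
force: [0.6, 0.8, -0.5]
grip_width: 0.998
grip_force: 0.0
```

```bash
python3 - <<'E'
from m import *
o=get_obs(); print(o["t"],o["tcp_pos"].round(1),o["tcp_rot"].round(2))
im,dp,cal=snap("wrist","w3"); W=cloud(dp,cal)
for n,p in dict(blue=(490,-323),grey=(393,-272),green=(476,-440)).items(): print(n,topring(W,p,60,64,80))
for c in("scene","side"):
    im,dp,cal=snap(c,c+"2"); W=cloud(dp,cal)
    hsv=cv2.cvtColor(im,cv2.COLOR_RGB2HSV).astype(int); H,S=hsv[...,0],hsv[...,1]; Z=W[...,2]
    red=((H<8)|(H>172))&(S>120); nr=np.hypot(W[...,0]-604,W[...,1]+52)
    print(c,"ridge",rect(W,(nr<80)&red&(Z>64)&(Z<82)),"pad",rect(W,(nr<125)&(H>40)&(H<80)&(S>100)&(Z<12)))
E
```

```text
24.7 [ 490.1 -323.5  388.1] [-179.99    0.     90.18]
blue [ 487.8 -323.6   25.9 2782.   487.8 -322.6   70. ]
grey [ 391.9 -272.1   26.1 3033.   392.6 -271.4   70. ]
green [ 475.  -441.3   26.1 1315.   475.3 -449.7   70.1]
scene ridge [607.  -55.9  23.6  77.6  88.9 389.   73.3 609.6 -57.7] pad [ 607.3  -53.7  107.3  185.4   88.2 1686.     1.9  627.4  -70.1]
side ridge [602.1 -51.9  26.8  78.2  87.9 397.   73.3 600.9 -48.1] pad [ 603.   -50.5  107.9  185.1   88.2 1507.     2.   594.5  -31. ]
```

View pics/w3.png

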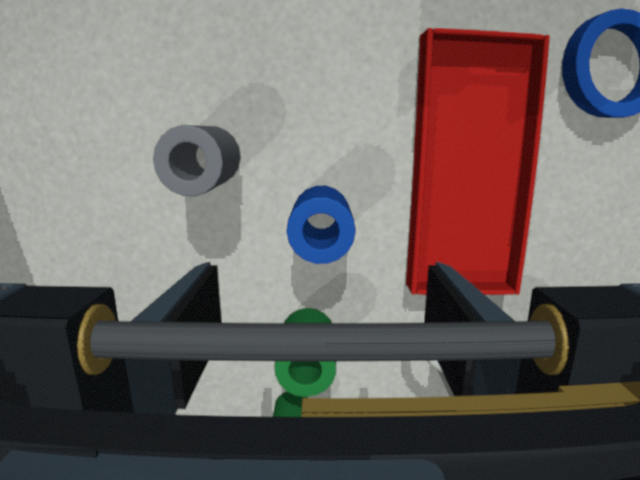

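Scraper sits on the pad centre within about 1 mm and is aligned. The wrist view shows the blue sleeve at (321,230) between the fingers, grey at (188,160) and green below at (305,365). I grip blue.

>>> send_rows(steps=[{"x": 0,"y": -0.002,"z": 0.08,"rx": 0,"ry": 0,"rz": 0,"jaw": 1},{"x": 0,"y": 0,"z": 0.08,"rx": 0,"ry": 0,"rz": 0,"jaw": 1},{"x": 0,"y": 0,"z": 0.08,"rx": 0,"ry": 0,"rz": 0,"jaw": 1},{"x": 0,"y": 0,"z": 0.05,"rx": 0,"ry": 0,"rz": 0,"jaw": 1},{"x": 0,"y": 0,"z": 0.03,"rx": 0,"ry": 0,"rz": 0,"jaw": 1},{"x": 0,"y": 0,"z": 0.012,"rx": 0,"ry": 0,"rz": 0,"jaw": 1},{"x": 0,"y": 0,"z": 0,"rx": 0,"ry": 0,"rz": 0,"jaw": 1},{"x": 0,"y": 0,"z": 0,"rx": 0,"ry": 0,"rz": 0,"jaw": 0.4},{"x": 0,"y": 0,"z": 0,"rx": 0,"ry": 0,"rz": 0,"jaw": 0.4},{"x": 0,"y": 0,"z": 0,"rx": 0,"ry": 0,"rz": 0,"jaw": 0.4},{"x": 0,"y": 0,"z": 0,"rx": 0,"ry": 0,"rz": 0,"jaw": 0.4},{"x": 0,"y": 0,"z": 0,"rx": 0,"ry": 0,"rz": 0,"jaw": 0.4},{"x": 0,"y": 0,"z": 0,"rx": 0,"ry": 0,"rz": 0,"jaw": 0.4},{"x": 0,"y": 0,"z": 0,"rx": 0,"ry": 0,"rz": 0,"jaw": 0.4}], grip_force=30)

```text
t: 26.25
tcp_pos: [489.1, -323.6, 222.5]
tcp_rot: [180.0, 0.0, 90.0]
force: [-0.1, 0.3, 2.2]
grip_width: 0.558
grip_force: 30.0
```

```bash
python3 - <<'E'
from m import *
o=get_obs(); print(o["t"],o["tcp_pos"].round(1),o["tcp_rot"].round(2),o["grip_width"]*91)
for c in("scene","side"):
    im,dp,cal=snap(c); W=cloud(dp,cal); hsv=cv2.cvtColor(im,cv2.COLOR_RGB2HSV).astype(int); H,S=hsv[...,0],hsv[...,1]
    p=W[(abs(H-113)<12)&(S>120)&(np.hypot(W[...,0]-489,W[...,1]+323)<45)&(W[...,2]>63)]
    print(c,len(p),cv2.minEnclosingCircle(p[:,:2].astype(np.float32)))
E
```

```text
26.25 [ 489.1 -323.6  222.5] [1.800e+02 1.000e-02 9.001e+01] 50.7512191563987
scene 52 ((495.78668212890625, -330.51953125), 30.55380630493164)
side 186 ((487.0107421875, -320.4359130859375), 27.488874435424805)
```

>>> send_rows(steps=[{"x": 0,"y": 0,"z": -0.05,"rx": 0,"ry": 0,"rz": 0,"jaw": 0.4},{"x": 0,"y": 0,"z": -0.08,"rx": 0,"ry": 0,"rz": 0,"jaw": 0.4},{"x": 0,"y": 0,"z": -0.07,"rx": 0,"ry": 0,"rz": 0,"jaw": 0.4},{"x": 0.0747,"y": -0.0149,"z": 0,"rx": 0,"ry": 0,"rz": 0,"jaw": 0.4},{"x": 0.0747,"y": -0.0149,"z": 0,"rx": 0,"ry": 0,"rz": 0,"jaw": 0.4},{"x": 0.0747,"y": -0.0149,"z": 0,"rx": 0,"ry": 0,"rz": 0,"jaw": 0.4},{"x": 0.0747,"y": -0.0149,"z": 0,"rx": 0,"ry": 0,"rz": 0,"jaw": 0.4},{"x": 0.0747,"y": -0.0149,"z": 0,"rx": 0,"ry": 0,"rz": 0,"jaw": 0.4},{"x": 0.0747,"y": -0.0149,"z": 0,"rx": 0,"ry": 0,"rz": 0,"jaw": 0.4},{"x": 0.0747,"y": -0.0149,"z": 0,"rx": 0,"ry": 0,"rz": 0,"jaw": 0.4},{"x": 0,"y": 0,"z": 0,"rx": 0,"ry": 0,"rz": 0,"jaw": 0.4},{"x": 0,"y": 0,"z": 0,"rx": 0,"ry": 0,"rz": 0,"jaw": 0.4},{"x": 0,"y": 0,"z": 0,"rx": 0,"ry": 0,"rz": 0,"jaw": 0.4}])

```text
t: 27.65
tcp_pos: [437.2, -62.7, 322.2]
tcp_rot: [180.0, 0.0, 90.0]
force: [0.8, -0.5, -1.0]
grip_width: 0.556
grip_force: 30.0
```

```bash
python3 - <<'E'
from m import *
o=get_obs(); print(o["t"],o["tcp_pos"].round(1),o["tcp_rot"].round(2))
im,dp,cal=snap("wrist","w4"); W=cloud(dp,cal); Z=W[...,2]; n=np.hypot(W[...,0]-437,W[...,1]+62)
print("block",rect(W,(n<60)&(Z>11)&(Z<19)),"nose",((n<16)&(Z>70)&(Z<78)).sum())
hsv=cv2.cvtColor(im,cv2.COLOR_RGB2HSV).astype(int); H,S=hsv[...,0],hsv[...,1]
m=(n<45)&(Z>160)&(Z<180)&(abs(H-113)<12)&(S>120); print("sleeve top px",m.sum(), topring(W,(437,-62),40,162,180) if m.sum() else None)
E
```

```text
27.65 [437.2 -62.7 322.2] [1.7997e+02 3.0000e-02 8.9990e+01]
block [ 435.6  -58.6   60.2   53.9   11.1 3233.    15.1  435.7  -46.1] nose 0
sleeve top px 8856 [  436.9   -52.5    37.1 10897.    436.6   -57.7   169.6]
```

View pics/w4.png

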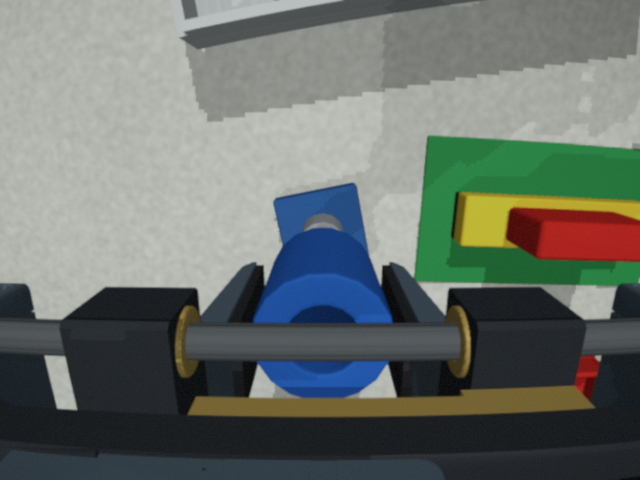

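The view shows the blue sleeve gripped at (322,320), with the gauge block and pin right behind it at (322,220), aligned in columns. I lower to engage the nose.

>>> send_rows(steps=[{"x": 0.0014,"y": 0,"z": 0.02,"rx": 0,"ry": 0,"rz": 0,"jaw": 0.4},{"x": 0,"y": 0,"z": 0.02,"rx": 0,"ry": 0,"rz": 0,"jaw": 0.4},{"x": 0,"y": 0,"z": 0.005,"rx": 0,"ry": 0,"rz": 0,"jaw": 0.4},{"x": 0,"y": 0,"z": 0.005,"rx": 0,"ry": 0,"rz": 0,"jaw": 0.4},{"x": 0,"y": 0,"z": 0.005,"rx": 0,"ry": 0,"rz": 0,"jaw": 0.4},{"x": 0,"y": 0,"z": 0,"rx": 0,"ry": 0,"rz": 0,"jaw": 0.4}])

```text
t: 28.3
tcp_pos: [436.9, -61.4, 294.5]
tcp_rot: [-180.0, 0.0, 90.0]
force: [0.4, -0.4, -1.2]
grip_width: 0.556
grip_force: 30.0
```

>>> send_rows(steps=[{"x": 0,"y": 0,"z": 0.008,"rx": 0,"ry": 0,"rz": 0,"jaw": 0.4},{"x": 0,"y": 0,"z": 0.008,"rx": 0,"ry": 0,"rz": 0,"jaw": 0.4},{"x": 0,"y": 0,"z": 0.008,"rx": 0,"ry": 0,"rz": 0,"jaw": 0.4},{"x": 0,"y": 0,"z": 0.008,"rx": 0,"ry": 0,"rz": 0,"jaw": 0.4},{"x": 0,"y": 0,"z": 0.008,"rx": 0,"ry": 0,"rz": 0,"jaw": 0.4},{"x": 0,"y": 0,"z": 0,"rx": 0,"ry": 0,"rz": 0,"jaw": 0.4}])

```text
t: 28.9
tcp_pos: [436.7, -61.4, 274.1]
tcp_rot: [-179.9, -0.0, 90.0]
force: [0.8, -0.5, -1.1]
grip_width: 0.557
grip_force: 30.0
```

>>> send_rows(steps=[{"x": 0,"y": 0,"z": 0.004,"rx": 0,"ry": 0,"rz": 0,"jaw": 0.4},{"x": 0,"y": 0,"z": 0.004,"rx": 0,"ry": 0,"rz": 0,"jaw": 0.4},{"x": 0,"y": 0,"z": 0.004,"rx": 0,"ry": 0,"rz": 0,"jaw": 0.4},{"x": 0,"y": 0,"z": 0.003,"rx": 0,"ry": 0,"rz": 0,"jaw": 0.4},{"x": 0,"y": 0,"z": 0,"rx": 0,"ry": 0,"rz": 0,"jaw": 0.4},{"x": 0,"y": 0,"z": 0,"rx": 0,"ry": 0,"rz": 0,"jaw": 0.4}])

```text
t: 29.5
tcp_pos: [436.9, -61.4, 267.5]
tcp_rot: [180.0, 0.0, 90.0]
force: [-0.3, -1.0, 3.5]
grip_width: 0.555
grip_force: 30.0
```

Contact at the bottom = 45 mm, the step height. To make sure this isn't a wide bore sitting off-centre, I raise slightly and probe the sideways play, which is 1.5 mm for a 27 bore and 4.5 mm for a 33.

>>> send_rows(steps=[{"x": 0,"y": 0,"z": -0.006,"rx": 0,"ry": 0,"rz": 0,"jaw": 0.4},{"x": 0,"y": 0.003,"z": 0,"rx": 0,"ry": 0,"rz": 0,"jaw": 0.4},{"x": 0,"y": 0.002,"z": 0,"rx": 0,"ry": 0,"rz": 0,"jaw": 0.4},{"x": 0,"y": 0,"z": 0,"rx": 0,"ry": 0,"rz": 0,"jaw": 0.4},{"x": 0,"y": 0,"z": 0,"rx": 0,"ry": 0,"rz": 0,"jaw": 0.4}])

```text
t: 30.0
tcp_pos: [439.0, -61.4, 270.0]
tcp_rot: [-179.9, -0.0, 90.0]
force: [-2.9, -0.7, 0.3]
grip_width: 0.56
grip_force: 30.0
```

>>> send_rows(steps=[{"x": 0,"y": -0.004,"z": 0,"rx": 0,"ry": 0,"rz": 0,"jaw": 0.4},{"x": 0,"y": -0.003,"z": 0,"rx": 0,"ry": 0,"rz": 0,"jaw": 0.4},{"x": 0,"y": -0.003,"z": 0,"rx": 0,"ry": 0,"rz": 0,"jaw": 0.4},{"x": 0,"y": 0,"z": 0,"rx": 0,"ry": 0,"rz": 0,"jaw": 0.4},{"x": 0,"y": 0,"z": 0,"rx": 0,"ry": 0,"rz": 0,"jaw": 0.4}])

```text
t: 30.5
tcp_pos: [435.0, -61.5, 270.5]
tcp_rot: [179.9, 0.0, 90.0]
force: [4.0, 0.4, -2.5]
grip_width: 0.557
grip_force: 30.0
```

Contact comes at about x=435.3 and 438.7, roughly 3 mm of play, so this is a 27 mm bore and blue fails. The gauge axis is at x≈437. I re-seat it on the step, then take it to the tray.

>>> send_rows(steps=[{"x": 0,"y": 0.005,"z": 0,"rx": 0,"ry": 0,"rz": 0,"jaw": 0.4},{"x": 0,"y": 0,"z": 0.006,"rx": 0,"ry": 0,"rz": 0,"jaw": 0.4},{"x": 0,"y": 0,"z": 0.001,"rx": 0,"ry": 0,"rz": 0,"jaw": 0.4},{"x": 0,"y": 0,"z": 0,"rx": 0,"ry": 0,"rz": 0,"jaw": 0.4},{"x": 0,"y": 0,"z": 0,"rx": 0,"ry": 0,"rz": 0,"jaw": 0.4},{"x": 0,"y": 0,"z": 0,"rx": 0,"ry": 0,"rz": 0,"jaw": 0.4}])

```text
t: 31.1
tcp_pos: [437.0, -61.4, 267.5]
tcp_rot: [180.0, 0.0, 90.0]
force: [-1.1, 0.1, 5.6]
grip_width: 0.553
grip_force: 30.0
```

>>> send_rows(steps=[{"x": 0,"y": 0,"z": -0.02,"rx": 0,"ry": 0,"rz": 0,"jaw": 0.4},{"x": 0,"y": 0,"z": -0.04,"rx": 0,"ry": 0,"rz": 0,"jaw": 0.4},{"x": 0,"y": 0,"z": -0.05,"rx": 0,"ry": 0,"rz": 0,"jaw": 0.4},{"x": -0.0518,"y": 0.0605,"z": 0,"rx": 0,"ry": 0,"rz": 0,"jaw": 0.4},{"x": -0.0518,"y": 0.0605,"z": 0,"rx": 0,"ry": 0,"rz": 0,"jaw": 0.4},{"x": -0.0518,"y": 0.0605,"z": 0,"rx": 0,"ry": 0,"rz": 0,"jaw": 0.4},{"x": -0.0518,"y": 0.0605,"z": 0,"rx": 0,"ry": 0,"rz": 0,"jaw": 0.4},{"x": -0.0518,"y": 0.0605,"z": 0,"rx": 0,"ry": 0,"rz": 0,"jaw": 0.4},{"x": -0.0518,"y": 0.0605,"z": 0,"rx": 0,"ry": 0,"rz": 0,"jaw": 0.4},{"x": 0,"y": 0,"z": 0,"rx": 0,"ry": 0,"rz": 0,"jaw": 0.4},{"x": 0,"y": 0,"z": 0.08,"rx": 0,"ry": 0,"rz": 0,"jaw": 0.4},{"x": 0,"y": 0,"z": 0.06,"rx": 0,"ry": 0,"rz": 0,"jaw": 0.4},{"x": 0,"y": 0,"z": 0.03,"rx": 0,"ry": 0,"rz": 0,"jaw": 0.4},{"x": 0,"y": 0,"z": 0.01,"rx": 0,"ry": 0,"rz": 0,"jaw": 0.4},{"x": 0,"y": 0,"z": 0,"rx": 0,"ry": 0,"rz": 0,"jaw": 0.4}])

```text
t: 32.6
tcp_pos: [618.0, -216.4, 231.4]
tcp_rot: [-179.9, -0.0, 90.0]
force: [0.5, -0.2, -1.3]
grip_width: 0.561
grip_force: 30.0
```

>>> send_rows(steps=[{"x": 0,"y": 0,"z": 0.0045,"rx": 0,"ry": 0,"rz": 0,"jaw": 0.4},{"x": 0,"y": 0,"z": 0.003,"rx": 0,"ry": 0,"rz": 0,"jaw": 0.4},{"x": 0,"y": 0,"z": 0,"rx": 0,"ry": 0,"rz": 0,"jaw": 0.4},{"x": 0,"y": 0,"z": 0,"rx": 0,"ry": 0,"rz": 0,"jaw": 0.4}])

```text
t: 33.0
tcp_pos: [618.5, -216.8, 228.6]
tcp_rot: [180.0, 0.0, 90.0]
force: [0.4, -0.1, -1.2]
grip_width: 0.558
grip_force: 30.0
```

>>> send_rows(steps=[{"x": 0,"y": 0,"z": 0,"rx": 0,"ry": 0,"rz": 0,"jaw": 0.75},{"x": 0,"y": 0,"z": 0,"rx": 0,"ry": 0,"rz": 0,"jaw": 0.75},{"x": 0,"y": 0,"z": 0,"rx": 0,"ry": 0,"rz": 0,"jaw": 0.75},{"x": 0,"y": 0,"z": 0,"rx": 0,"ry": 0,"rz": 0,"jaw": 0.75},{"x": 0,"y": 0,"z": -0.04,"rx": 0,"ry": 0,"rz": 0,"jaw": 0.75},{"x": 0,"y": 0,"z": -0.09,"rx": 0,"ry": 0,"rz": 0,"jaw": 1},{"x": 0,"y": 0,"z": -0.09,"rx": 0,"ry": 0,"rz": 0,"jaw": 1},{"x": 0,"y": 0,"z": -0.1,"rx": 0,"ry": 0,"rz": 0,"jaw": 1},{"x": -0.0186,"y": -0.0752,"z": 0,"rx": 0,"ry": 0,"rz": 0,"jaw": 1},{"x": -0.0186,"y": -0.0752,"z": 0,"rx": 0,"ry": 0,"rz": 0,"jaw": 1},{"x": -0.0186,"y": -0.0752,"z": 0,"rx": 0,"ry": 0,"rz": 0,"jaw": 1},{"x": -0.0186,"y": -0.0752,"z": 0,"rx": 0,"ry": 0,"rz": 0,"jaw": 1},{"x": -0.0186,"y": -0.0752,"z": 0,"rx": 0,"ry": 0,"rz": 0,"jaw": 1},{"x": -0.0186,"y": -0.0752,"z": 0,"rx": 0,"ry": 0,"rz": 0,"jaw": 1},{"x": 0,"y": 0,"z": 0,"rx": 0,"ry": 0,"rz": 0,"jaw": 1},{"x": 0,"y": 0,"z": 0,"rx": 0,"ry": 0,"rz": 0,"jaw": 1}])

```text
t: 34.6
tcp_pos: [392.5, -272.8, 388.5]
tcp_rot: [179.9, 0.0, 89.9]
force: [-0.1, 0.4, 0.3]
grip_width: 1.001
grip_force: 0.0
```

```bash
cat > chk.py <<'E'
from m import *
o=get_obs(); print(o["t"],o["tcp_pos"].round(1),o["tcp_rot"].round(2))
def bore(W,p):
    n=np.hypot(W[...,0]-p[0],W[...,1]-p[1]); m=(n<27)&(W[...,2]>p[2]-4)&(W[...,2]<p[2]+5)
    return n[m].min().round(1), np.percentile(n[m],2).round(1)
def show(c,f=None,targets={}):
    im,dp,cal=snap(c,f); W=cloud(dp,cal)
    for k,(x,y,zt) in targets.items():
        r=topring(W,(x,y),50,zt-5,zt+8); print(c,k,r, bore(W,(r[0],r[1],r[6])) if r is not None else "")
    return im,W
E
python3 - <<'E'
from chk import *
im,W=show("wrist",None,dict(grey=(392,-272,70),green=(476,-440,70)))
T=dict(blue=(618,-216,75),grey=(392,-272,70),green=(476,-440,70))
a,_=show("scene",None,T); b,_=show("side",None,T)
E
```

```text
34.6 [ 392.5 -272.8  388.5] [1.7991e+02 4.0000e-02 8.9920e+01]
wrist grey [ 376.2 -243.9   25.9 2356.   378.3 -247.    70. ] (np.float64(12.9), np.float64(13.6))
wrist green [ 474.3 -420.    15.2  162.   473.4 -416.7   68.2] (np.float64(2.4), np.float64(2.9))
scene blue [ 622.9 -217.1   26.8  361.   622.9 -219.4   73.5] (np.float64(10.5), np.float64(13.2))
scene grey [ 380.3 -246.6   26.8  245.   382.2 -247.3   68.1] (np.float64(11.4), np.float64(13.3))
scene green [ 478.6 -441.6   26.6  408.   480.1 -442.7   68.6] (np.float64(10.9), np.float64(12.6))
side blue [ 618.  -216.7   28.2  190.   618.  -214.1   73.7] (np.float64(11.3), np.float64(12.8))
side grey [ 377.3 -244.6   26.4  166.   378.2 -246.4   68.6] (np.float64(10.7), np.float64(11.5))
side green [ 474.8 -439.5   26.8  143.   474.4 -438.2   69. ] (np.float64(10.9), np.float64(12.3))
```

Blue is upright in the tray. The grey sleeve has been knocked to about (377,-244) and is still standing, so I follow it.

>>> send_rows(steps=[{"x": 0.029,"y": -0.015,"z": 0,"rx": 0,"ry": 0,"rz": 0,"jaw": 1},{"x": 0.028,"y": -0.015,"z": 0,"rx": 0,"ry": 0,"rz": 0,"jaw": 1},{"x": 0,"y": 0,"z": 0,"rx": 0,"ry": 0,"rz": 0,"jaw": 1},{"x": 0,"y": 0,"z": 0,"rx": 0,"ry": 0,"rz": 0,"jaw": 1}])

```text
t: 35.15
tcp_pos: [377.8, -243.4, 388.2]
tcp_rot: [180.0, 0.0, 90.1]
force: [-0.1, 0.3, -0.0]
grip_width: 1.002
grip_force: 0.0
```

```bash
python3 - <<'E'
from chk import *
show("wrist",None,dict(grey=(377,-244,70)))
E
```

```text
35.15 [ 377.8 -243.4  388.2] [1.7997e+02 4.0000e-02 9.0090e+01]
wrist grey [ 376.  -243.7   26.  2760.   376.  -242.8   70. ] (np.float64(13.1), np.float64(13.6))
```

>>> send_rows(steps=[{"x": 0,"y": 0,"z": 0.08,"rx": 0,"ry": 0,"rz": 0,"jaw": 1},{"x": 0,"y": 0,"z": 0.08,"rx": 0,"ry": 0,"rz": 0,"jaw": 1},{"x": 0,"y": 0,"z": 0.08,"rx": 0,"ry": 0,"rz": 0,"jaw": 1},{"x": 0,"y": 0,"z": 0.05,"rx": 0,"ry": 0,"rz": 0,"jaw": 1},{"x": 0,"y": 0,"z": 0.03,"rx": 0,"ry": 0,"rz": 0,"jaw": 1},{"x": 0,"y": 0,"z": 0.012,"rx": 0,"ry": 0,"rz": 0,"jaw": 1},{"x": 0,"y": 0,"z": 0,"rx": 0,"ry": 0,"rz": 0,"jaw": 1},{"x": 0,"y": 0,"z": 0,"rx": 0,"ry": 0,"rz": 0,"jaw": 0.4},{"x": 0,"y": 0,"z": 0,"rx": 0,"ry": 0,"rz": 0,"jaw": 0.4},{"x": 0,"y": 0,"z": 0,"rx": 0,"ry": 0,"rz": 0,"jaw": 0.4},{"x": 0,"y": 0,"z": 0,"rx": 0,"ry": 0,"rz": 0,"jaw": 0.4},{"x": 0,"y": 0,"z": 0,"rx": 0,"ry": 0,"rz": 0,"jaw": 0.4},{"x": 0,"y": 0,"z": 0,"rx": 0,"ry": 0,"rz": 0,"jaw": 0.4},{"x": 0,"y": 0,"z": 0,"rx": 0,"ry": 0,"rz": 0,"jaw": 0.4}])

```text
t: 36.6
tcp_pos: [377.7, -244.1, 222.2]
tcp_rot: [-180.0, 0.0, 90.0]
force: [-1.5, 0.1, 3.6]
grip_width: 0.559
grip_force: 30.0
```

>>> send_rows(steps=[{"x": 0,"y": 0,"z": -0.05,"rx": 0,"ry": 0,"rz": 0,"jaw": 0.4},{"x": 0,"y": 0,"z": -0.08,"rx": 0,"ry": 0,"rz": 0,"jaw": 0.4},{"x": 0,"y": 0,"z": -0.07,"rx": 0,"ry": 0,"rz": 0,"jaw": 0.4},{"x": 0.0729,"y": 0.0237,"z": 0,"rx": 0,"ry": 0,"rz": 0,"jaw": 0.4},{"x": 0.0729,"y": 0.0237,"z": 0,"rx": 0,"ry": 0,"rz": 0,"jaw": 0.4},{"x": 0.0729,"y": 0.0237,"z": 0,"rx": 0,"ry": 0,"rz": 0,"jaw": 0.4},{"x": 0.0729,"y": 0.0237,"z": 0,"rx": 0,"ry": 0,"rz": 0,"jaw": 0.4},{"x": 0.0729,"y": 0.0237,"z": 0,"rx": 0,"ry": 0,"rz": 0,"jaw": 0.4},{"x": 0,"y": 0,"z": 0,"rx": 0,"ry": 0,"rz": 0,"jaw": 0.4},{"x": 0,"y": 0,"z": 0,"rx": 0,"ry": 0,"rz": 0,"jaw": 0.4},{"x": 0,"y": 0,"z": 0,"rx": 0,"ry": 0,"rz": 0,"jaw": 0.4}])

```text
t: 37.7
tcp_pos: [436.8, -62.4, 321.7]
tcp_rot: [-180.0, 0.0, 90.0]
force: [-0.8, 0.1, -1.4]
grip_width: 0.551
grip_force: 30.0
```

>>> send_rows(steps=[{"x": 0.0012,"y": 0.0004,"z": 0.02,"rx": 0,"ry": 0,"rz": 0,"jaw": 0.4},{"x": 0,"y": 0,"z": 0.02,"rx": 0,"ry": 0,"rz": 0,"jaw": 0.4},{"x": 0,"y": 0,"z": 0.008,"rx": 0,"ry": 0,"rz": 0,"jaw": 0.4},{"x": 0,"y": 0,"z": 0.006,"rx": 0,"ry": 0,"rz": 0,"jaw": 0.4},{"x": 0,"y": 0,"z": 0.006,"rx": 0,"ry": 0,"rz": 0,"jaw": 0.4},{"x": 0,"y": 0,"z": 0,"rx": 0,"ry": 0,"rz": 0,"jaw": 0.4}])

```text
t: 38.3
tcp_pos: [437.2, -61.3, 291.6]
tcp_rot: [-180.0, 0.0, 90.0]
force: [0.3, 0.1, -0.6]
grip_width: 0.553
grip_force: 30.0
```

>>> send_rows(steps=[{"x": 0,"y": 0,"z": 0.008,"rx": 0,"ry": 0,"rz": 0,"jaw": 0.4},{"x": 0,"y": 0,"z": 0.008,"rx": 0,"ry": 0,"rz": 0,"jaw": 0.4},{"x": 0,"y": 0,"z": 0.008,"rx": 0,"ry": 0,"rz": 0,"jaw": 0.4},{"x": 0,"y": 0,"z": 0.008,"rx": 0,"ry": 0,"rz": 0,"jaw": 0.4},{"x": 0,"y": 0,"z": 0,"rx": 0,"ry": 0,"rz": 0,"jaw": 0.4},{"x": 0,"y": 0,"z": 0,"rx": 0,"ry": 0,"rz": 0,"jaw": 0.4}])

```text
t: 38.9
tcp_pos: [437.3, -61.2, 275.9]
tcp_rot: [-180.0, 0.0, 90.0]
force: [-0.3, -0.0, -1.1]
grip_width: 0.557
grip_force: 30.0
```

Bottom is at 53.7 mm. I continue down past the step height in small steps.

>>> send_rows(steps=[{"x": 0,"y": 0,"z": 0.006,"rx": 0,"ry": 0,"rz": 0,"jaw": 0.4},{"x": 0,"y": 0,"z": 0.005,"rx": 0,"ry": 0,"rz": 0,"jaw": 0.4},{"x": 0,"y": 0,"z": 0.004,"rx": 0,"ry": 0,"rz": 0,"jaw": 0.4},{"x": 0,"y": 0,"z": 0.004,"rx": 0,"ry": 0,"rz": 0,"jaw": 0.4},{"x": 0,"y": 0,"z": 0,"rx": 0,"ry": 0,"rz": 0,"jaw": 0.4},{"x": 0,"y": 0,"z": 0,"rx": 0,"ry": 0,"rz": 0,"jaw": 0.4}])

```text
t: 39.5
tcp_pos: [437.2, -61.2, 267.2]
tcp_rot: [180.0, 0.0, 90.0]
force: [-2.4, 0.9, 5.9]
grip_width: 0.553
grip_force: 30.0
```

>>> send_rows(steps=[{"x": 0,"y": 0,"z": -0.006,"rx": 0,"ry": 0,"rz": 0,"jaw": 0.4},{"x": 0,"y": 0.003,"z": 0,"rx": 0,"ry": 0,"rz": 0,"jaw": 0.4},{"x": 0,"y": 0.002,"z": 0,"rx": 0,"ry": 0,"rz": 0,"jaw": 0.4},{"x": 0,"y": 0,"z": 0,"rx": 0,"ry": 0,"rz": 0,"jaw": 0.4},{"x": 0,"y": 0,"z": 0,"rx": 0,"ry": 0,"rz": 0,"jaw": 0.4}])

```text
t: 40.0
tcp_pos: [439.2, -61.4, 269.2]
tcp_rot: [-179.9, 0.0, 90.0]
force: [-4.3, -2.3, 1.2]
grip_width: 0.56
grip_force: 30.0
```

>>> send_rows(steps=[{"x": 0,"y": -0.004,"z": 0,"rx": 0,"ry": 0,"rz": 0,"jaw": 0.4},{"x": 0,"y": -0.003,"z": 0,"rx": 0,"ry": 0,"rz": 0,"jaw": 0.4},{"x": 0,"y": -0.003,"z": 0,"rx": 0,"ry": 0,"rz": 0,"jaw": 0.4},{"x": 0,"y": 0,"z": 0,"rx": 0,"ry": 0,"rz": 0,"jaw": 0.4},{"x": 0,"y": 0,"z": 0,"rx": 0,"ry": 0,"rz": 0,"jaw": 0.4}])

```text
t: 40.5
tcp_pos: [435.3, -61.3, 269.7]
tcp_rot: [179.9, 0.0, 90.0]
force: [1.6, 0.4, -1.5]
grip_width: 0.558
grip_force: 30.0
```

About 3 mm of play again, so grey fails too. I re-seat it, then put it in the tray.

>>> send_rows(steps=[{"x": 0,"y": 0.0045,"z": 0,"rx": 0,"ry": 0,"rz": 0,"jaw": 0.4},{"x": 0,"y": 0,"z": 0.006,"rx": 0,"ry": 0,"rz": 0,"jaw": 0.4},{"x": 0,"y": 0,"z": 0.001,"rx": 0,"ry": 0,"rz": 0,"jaw": 0.4},{"x": 0,"y": 0,"z": 0,"rx": 0,"ry": 0,"rz": 0,"jaw": 0.4},{"x": 0,"y": 0,"z": 0,"rx": 0,"ry": 0,"rz": 0,"jaw": 0.4}])

```text
t: 41.0
tcp_pos: [437.3, -61.2, 267.1]
tcp_rot: [179.9, 0.0, 90.0]
force: [-1.7, 0.7, 11.4]
grip_width: 0.554
grip_force: 30.0
```

>>> send_rows(steps=[{"x": 0,"y": 0,"z": -0.02,"rx": 0,"ry": 0,"rz": 0,"jaw": 0.4},{"x": 0,"y": 0,"z": -0.04,"rx": 0,"ry": 0,"rz": 0,"jaw": 0.4},{"x": 0,"y": 0,"z": -0.05,"rx": 0,"ry": 0,"rz": 0,"jaw": 0.4},{"x": -0.0638,"y": 0.0518,"z": 0,"rx": 0,"ry": 0,"rz": 0,"jaw": 0.4},{"x": -0.0638,"y": 0.0518,"z": 0,"rx": 0,"ry": 0,"rz": 0,"jaw": 0.4},{"x": -0.0638,"y": 0.0518,"z": 0,"rx": 0,"ry": 0,"rz": 0,"jaw": 0.4},{"x": -0.0638,"y": 0.0518,"z": 0,"rx": 0,"ry": 0,"rz": 0,"jaw": 0.4},{"x": -0.0638,"y": 0.0518,"z": 0,"rx": 0,"ry": 0,"rz": 0,"jaw": 0.4},{"x": -0.0638,"y": 0.0518,"z": 0,"rx": 0,"ry": 0,"rz": 0,"jaw": 0.4},{"x": -0.0638,"y": 0.0518,"z": 0,"rx": 0,"ry": 0,"rz": 0,"jaw": 0.4},{"x": 0,"y": 0,"z": 0,"rx": 0,"ry": 0,"rz": 0,"jaw": 0.4},{"x": 0,"y": 0,"z": 0.08,"rx": 0,"ry": 0,"rz": 0,"jaw": 0.4},{"x": 0,"y": 0,"z": 0.06,"rx": 0,"ry": 0,"rz": 0,"jaw": 0.4},{"x": 0,"y": 0,"z": 0.03,"rx": 0,"ry": 0,"rz": 0,"jaw": 0.4},{"x": 0,"y": 0,"z": 0.01,"rx": 0,"ry": 0,"rz": 0,"jaw": 0.4},{"x": 0,"y": 0,"z": 0.005,"rx": 0,"ry": 0,"rz": 0,"jaw": 0.4},{"x": 0,"y": 0,"z": 0,"rx": 0,"ry": 0,"rz": 0,"jaw": 0.4},{"x": 0,"y": 0,"z": 0,"rx": 0,"ry": 0,"rz": 0,"jaw": 0.4}])

```text
t: 42.8
tcp_pos: [618.7, -284.6, 230.2]
tcp_rot: [179.9, 0.1, 90.0]
force: [0.2, 1.0, -1.5]
grip_width: 0.554
grip_force: 30.0
```

>>> send_rows(steps=[{"x": 0,"y": 0,"z": 0.0052,"rx": 0,"ry": 0,"rz": 0,"jaw": 0.4},{"x": 0,"y": 0,"z": 0,"rx": 0,"ry": 0,"rz": 0,"jaw": 0.4},{"x": 0,"y": 0,"z": 0,"rx": 0,"ry": 0,"rz": 0,"jaw": 0.4},{"x": 0,"y": 0,"z": 0,"rx": 0,"ry": 0,"rz": 0,"jaw": 0.75},{"x": 0,"y": 0,"z": 0,"rx": 0,"ry": 0,"rz": 0,"jaw": 0.75},{"x": 0,"y": 0,"z": 0,"rx": 0,"ry": 0,"rz": 0,"jaw": 0.75},{"x": 0,"y": 0,"z": 0,"rx": 0,"ry": 0,"rz": 0,"jaw": 0.75},{"x": 0,"y": 0,"z": -0.04,"rx": 0,"ry": 0,"rz": 0,"jaw": 0.75},{"x": 0,"y": 0,"z": -0.09,"rx": 0,"ry": 0,"rz": 0,"jaw": 1},{"x": 0,"y": 0,"z": -0.09,"rx": 0,"ry": 0,"rz": 0,"jaw": 1},{"x": 0,"y": 0,"z": -0.1,"rx": 0,"ry": 0,"rz": 0,"jaw": 1},{"x": -0.0625,"y": -0.0571,"z": 0,"rx": 0,"ry": 0,"rz": 0,"jaw": 1},{"x": -0.0625,"y": -0.0571,"z": 0,"rx": 0,"ry": 0,"rz": 0,"jaw": 1},{"x": -0.0625,"y": -0.0571,"z": 0,"rx": 0,"ry": 0,"rz": 0,"jaw": 1},{"x": -0.0625,"y": -0.0571,"z": 0,"rx": 0,"ry": 0,"rz": 0,"jaw": 1},{"x": -0.0625,"y": -0.0571,"z": 0,"rx": 0,"ry": 0,"rz": 0,"jaw": 1},{"x": 0,"y": 0,"z": 0,"rx": 0,"ry": 0,"rz": 0,"jaw": 1},{"x": 0,"y": 0,"z": 0,"rx": 0,"ry": 0,"rz": 0,"jaw": 1}])

```text
t: 44.6
tcp_pos: [474.9, -441.4, 385.7]
tcp_rot: [180.0, -0.0, 89.9]
force: [-0.3, 0.7, -0.3]
grip_width: 1.0
grip_force: 0.0
```

```bash
python3 - <<'E'
from chk import *
T=dict(blue=(618,-216,75),grey=(618,-285,75),green=(476,-440,70))
im,W=show("wrist","w5",dict(green=(476,-440,70),small=(461,-527,50)))
show("scene",None,T); show("side",None,T)
E
```

```text
44.6 [ 474.9 -441.4  385.7] [ 1.800e+02 -4.000e-02  8.989e+01]
wrist green [ 475.  -440.8   25.9 2796.   475.  -440.    70. ] (np.float64(13.1), np.float64(13.6))
wrist small [ 458.6 -522.7   18.3  597.   458.9 -515.1   51.7] (np.float64(5.3), np.float64(6.7))
scene blue [ 620.1 -229.6   36.1  390.   622.8 -222.6   73.6] (np.float64(3.1), np.float64(4.8))
scene grey [ 619.3 -273.    38.4  465.   623.8 -281.    73.3] (np.float64(0.9), np.float64(2.8))
scene green [ 478.9 -442.2   27.1  407.   479.8 -442.5   68.4] (np.float64(10.7), np.float64(12.8))
side blue [ 617.5 -227.7   38.6  221.   617.9 -220.1   73.6] (np.float64(1.9), np.float64(2.8))
side grey [ 620.4 -272.8   36.8  182.   618.4 -277.9   73.5] (np.float64(2.0), np.float64(5.0))
side green [ 475.  -438.2   28.3  145.   474.6 -437.9   68.7] (np.float64(9.7), np.float64(12.8))
```

View pics/w5.png

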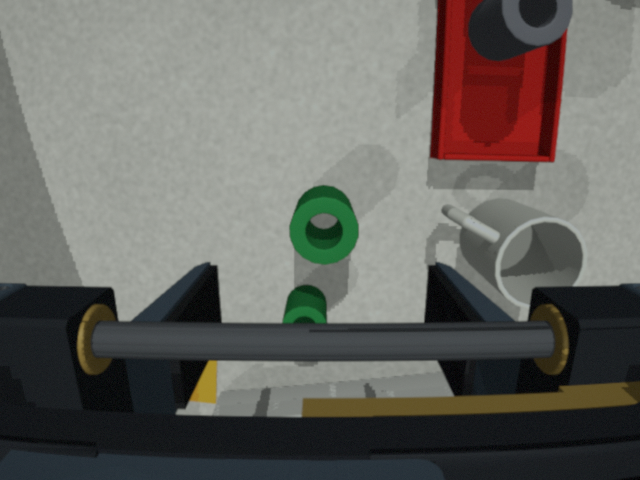

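The wrist view shows two green tubes. The large one at (323,230) measures 26 mm radius with its top at z=70, so it fits the description. The small one at (305,305) is about 42 mm wide and 50 mm high, so it is the look-alike. This picture is the confirmation, and I grip the large one.

>>> send_rows(steps=[{"x": 0.0012,"y": 0.0016,"z": 0.08,"rx": 0,"ry": 0,"rz": 0,"jaw": 0.88},{"x": 0,"y": 0,"z": 0.08,"rx": 0,"ry": 0,"rz": 0,"jaw": 0.88},{"x": 0,"y": 0,"z": 0.08,"rx": 0,"ry": 0,"rz": 0,"jaw": 0.88},{"x": 0,"y": 0,"z": 0.05,"rx": 0,"ry": 0,"rz": 0,"jaw": 0.88},{"x": 0,"y": 0,"z": 0.025,"rx": 0,"ry": 0,"rz": 0,"jaw": 0.88},{"x": 0,"y": 0,"z": 0.012,"rx": 0,"ry": 0,"rz": 0,"jaw": 0.88},{"x": 0,"y": 0,"z": 0,"rx": 0,"ry": 0,"rz": 0,"jaw": 0.88},{"x": 0,"y": 0,"z": 0,"rx": 0,"ry": 0,"rz": 0,"jaw": 0.4},{"x": 0,"y": 0,"z": 0,"rx": 0,"ry": 0,"rz": 0,"jaw": 0.4},{"x": 0,"y": 0,"z": 0,"rx": 0,"ry": 0,"rz": 0,"jaw": 0.4},{"x": 0,"y": 0,"z": 0,"rx": 0,"ry": 0,"rz": 0,"jaw": 0.4},{"x": 0,"y": 0,"z": 0,"rx": 0,"ry": 0,"rz": 0,"jaw": 0.4},{"x": 0,"y": 0,"z": 0,"rx": 0,"ry": 0,"rz": 0,"jaw": 0.4},{"x": 0,"y": 0,"z": 0,"rx": 0,"ry": 0,"rz": 0,"jaw": 0.4}])

```text
t: 46.15
tcp_pos: [476.4, -440.4, 223.2]
tcp_rot: [180.0, 0.0, 90.0]
force: [-1.7, 0.7, 5.9]
grip_width: 0.558
grip_force: 30.0
```

>>> send_rows(steps=[{"x": 0,"y": 0,"z": -0.05,"rx": 0,"ry": 0,"rz": 0,"jaw": 0.4},{"x": 0,"y": 0,"z": -0.08,"rx": 0,"ry": 0,"rz": 0,"jaw": 0.4},{"x": 0,"y": 0,"z": -0.07,"rx": 0,"ry": 0,"rz": 0,"jaw": 0.4},{"x": 0.0843,"y": -0.0087,"z": 0,"rx": 0,"ry": 0,"rz": 0,"jaw": 0.4},{"x": 0.0843,"y": -0.0087,"z": 0,"rx": 0,"ry": 0,"rz": 0,"jaw": 0.4},{"x": 0.0843,"y": -0.0087,"z": 0,"rx": 0,"ry": 0,"rz": 0,"jaw": 0.4},{"x": 0.0843,"y": -0.0087,"z": 0,"rx": 0,"ry": 0,"rz": 0,"jaw": 0.4},{"x": 0.0843,"y": -0.0087,"z": 0,"rx": 0,"ry": 0,"rz": 0,"jaw": 0.4},{"x": 0.0843,"y": -0.0087,"z": 0,"rx": 0,"ry": 0,"rz": 0,"jaw": 0.4},{"x": 0.0843,"y": -0.0087,"z": 0,"rx": 0,"ry": 0,"rz": 0,"jaw": 0.4},{"x": 0.0843,"y": -0.0087,"z": 0,"rx": 0,"ry": 0,"rz": 0,"jaw": 0.4},{"x": 0.0843,"y": -0.0087,"z": 0,"rx": 0,"ry": 0,"rz": 0,"jaw": 0.4},{"x": 0,"y": 0,"z": 0,"rx": 0,"ry": 0,"rz": 0,"jaw": 0.4},{"x": 0,"y": 0,"z": 0,"rx": 0,"ry": 0,"rz": 0,"jaw": 0.4},{"x": 0,"y": 0,"z": 0,"rx": 0,"ry": 0,"rz": 0,"jaw": 0.4}])

```text
t: 47.65
tcp_pos: [437.4, -61.5, 322.3]
tcp_rot: [180.0, 0.0, 90.0]
force: [0.4, 0.7, -0.3]
grip_width: 0.556
grip_force: 30.0
```

>>> send_rows(steps=[{"x": 0,"y": -0.0004,"z": 0.02,"rx": 0,"ry": 0,"rz": 0,"jaw": 0.4},{"x": 0,"y": 0,"z": 0.02,"rx": 0,"ry": 0,"rz": 0,"jaw": 0.4},{"x": 0,"y": 0,"z": 0.008,"rx": 0,"ry": 0,"rz": 0,"jaw": 0.4},{"x": 0,"y": 0,"z": 0.006,"rx": 0,"ry": 0,"rz": 0,"jaw": 0.4},{"x": 0,"y": 0,"z": 0.006,"rx": 0,"ry": 0,"rz": 0,"jaw": 0.4},{"x": 0,"y": 0,"z": 0,"rx": 0,"ry": 0,"rz": 0,"jaw": 0.4}])

```text
t: 48.25
tcp_pos: [437.0, -60.9, 292.0]
tcp_rot: [-180.0, -0.0, 90.0]
force: [0.1, 0.1, -1.1]
grip_width: 0.563
grip_force: 30.0
```

>>> send_rows(steps=[{"x": 0,"y": 0,"z": 0.008,"rx": 0,"ry": 0,"rz": 0,"jaw": 0.4},{"x": 0,"y": 0,"z": 0.008,"rx": 0,"ry": 0,"rz": 0,"jaw": 0.4},{"x": 0,"y": 0,"z": 0.008,"rx": 0,"ry": 0,"rz": 0,"jaw": 0.4},{"x": 0,"y": 0,"z": 0.006,"rx": 0,"ry": 0,"rz": 0,"jaw": 0.4},{"x": 0,"y": 0,"z": 0.005,"rx": 0,"ry": 0,"rz": 0,"jaw": 0.4},{"x": 0,"y": 0,"z": 0,"rx": 0,"ry": 0,"rz": 0,"jaw": 0.4}])

```text
t: 48.85
tcp_pos: [436.9, -60.8, 274.5]
tcp_rot: [-180.0, -0.0, 90.0]
force: [-0.2, -0.2, -1.2]
grip_width: 0.557
grip_force: 30.0
```

>>> send_rows(steps=[{"x": 0,"y": 0,"z": 0.005,"rx": 0,"ry": 0,"rz": 0,"jaw": 0.4},{"x": 0,"y": 0,"z": 0.004,"rx": 0,"ry": 0,"rz": 0,"jaw": 0.4},{"x": 0,"y": 0,"z": 0.004,"rx": 0,"ry": 0,"rz": 0,"jaw": 0.4},{"x": 0,"y": 0,"z": 0.003,"rx": 0,"ry": 0,"rz": 0,"jaw": 0.4},{"x": 0,"y": 0,"z": 0,"rx": 0,"ry": 0,"rz": 0,"jaw": 0.4},{"x": 0,"y": 0,"z": 0,"rx": 0,"ry": 0,"rz": 0,"jaw": 0.4}])

```text
t: 49.45
tcp_pos: [437.0, -60.9, 268.1]
tcp_rot: [180.0, 0.0, 90.0]
force: [-2.8, 1.1, 10.2]
grip_width: 0.562
grip_force: 30.0
```

>>> send_rows(steps=[{"x": 0,"y": 0,"z": -0.007,"rx": 0,"ry": 0,"rz": 0,"jaw": 0.4},{"x": 0,"y": 0.003,"z": 0,"rx": 0,"ry": 0,"rz": 0,"jaw": 0.4},{"x": 0,"y": 0.002,"z": 0,"rx": 0,"ry": 0,"rz": 0,"jaw": 0.4},{"x": 0,"y": 0,"z": 0,"rx": 0,"ry": 0,"rz": 0,"jaw": 0.4},{"x": 0,"y": 0,"z": 0,"rx": 0,"ry": 0,"rz": 0,"jaw": 0.4}])

```text
t: 49.95
tcp_pos: [439.1, -60.9, 270.0]
tcp_rot: [-179.9, 0.0, 90.0]
force: [-1.2, -1.2, 1.4]
grip_width: 0.561
grip_force: 30.0
```

>>> send_rows(steps=[{"x": 0,"y": -0.004,"z": 0,"rx": 0,"ry": 0,"rz": 0,"jaw": 0.4},{"x": 0,"y": -0.003,"z": 0,"rx": 0,"ry": 0,"rz": 0,"jaw": 0.4},{"x": 0,"y": -0.003,"z": 0,"rx": 0,"ry": 0,"rz": 0,"jaw": 0.4},{"x": 0,"y": 0,"z": 0,"rx": 0,"ry": 0,"rz": 0,"jaw": 0.4},{"x": 0,"y": 0,"z": 0,"rx": 0,"ry": 0,"rz": 0,"jaw": 0.4}])

```text
t: 50.45
tcp_pos: [435.1, -60.9, 270.6]
tcp_rot: [179.9, 0.0, 90.0]
force: [3.7, 0.4, -3.2]
grip_width: 0.562
grip_force: 30.0
```

>>> send_rows(steps=[{"x": 0,"y": 0.005,"z": 0,"rx": 0,"ry": 0,"rz": 0,"jaw": 0.4},{"x": 0.003,"y": 0,"z": 0,"rx": 0,"ry": 0,"rz": 0,"jaw": 0.4},{"x": 0.002,"y": 0,"z": 0,"rx": 0,"ry": 0,"rz": 0,"jaw": 0.4},{"x": 0,"y": 0,"z": 0,"rx": 0,"ry": 0,"rz": 0,"jaw": 0.4},{"x": 0,"y": 0,"z": 0,"rx": 0,"ry": 0,"rz": 0,"jaw": 0.4}])

```text
t: 50.95
tcp_pos: [437.0, -59.0, 270.3]
tcp_rot: [-180.0, 0.2, 90.1]
force: [0.3, -6.3, -3.1]
grip_width: 0.562
grip_force: 30.0
```

>>> send_rows(steps=[{"x": -0.004,"y": 0,"z": 0,"rx": 0,"ry": 0,"rz": 0,"jaw": 0.4},{"x": -0.003,"y": 0,"z": 0,"rx": 0,"ry": 0,"rz": 0,"jaw": 0.4},{"x": -0.002,"y": 0,"z": 0,"rx": 0,"ry": 0,"rz": 0,"jaw": 0.4},{"x": 0,"y": 0,"z": 0,"rx": 0,"ry": 0,"rz": 0,"jaw": 0.4},{"x": 0,"y": 0,"z": 0,"rx": 0,"ry": 0,"rz": 0,"jaw": 0.4}])

```text
t: 51.45
tcp_pos: [437.0, -62.8, 270.4]
tcp_rot: [-180.0, -0.0, 90.0]
force: [-0.2, -0.7, -1.5]
grip_width: 0.556
grip_force: 30.0
```

>>> send_rows(steps=[{"x": -0.002,"y": 0,"z": 0,"rx": 0,"ry": 0,"rz": 0,"jaw": 0.4},{"x": -0.001,"y": 0,"z": 0,"rx": 0,"ry": 0,"rz": 0,"jaw": 0.4},{"x": 0,"y": 0,"z": 0,"rx": 0,"ry": 0,"rz": 0,"jaw": 0.4},{"x": 0,"y": 0,"z": 0,"rx": 0,"ry": 0,"rz": 0,"jaw": 0.4}])

```text
t: 51.85
tcp_pos: [437.0, -63.7, 270.3]
tcp_rot: [-180.0, -0.1, 90.0]
force: [1.0, 5.9, -1.0]
grip_width: 0.558
grip_force: 30.0
```

Contacts at y≈-63.1 and -59.7 give about 3 mm of play in both axes, so green also has a 27 mm bore and fails. This matches the 13 mm bore radius seen by camera on all three. I re-seat it, then tray.

>>> send_rows(steps=[{"x": 0.0048,"y": 0,"z": 0,"rx": 0,"ry": 0,"rz": 0,"jaw": 0.4},{"x": 0,"y": 0,"z": 0.006,"rx": 0,"ry": 0,"rz": 0,"jaw": 0.4},{"x": 0,"y": 0,"z": 0.001,"rx": 0,"ry": 0,"rz": 0,"jaw": 0.4},{"x": 0,"y": 0,"z": 0,"rx": 0,"ry": 0,"rz": 0,"jaw": 0.4},{"x": 0,"y": 0,"z": 0,"rx": 0,"ry": 0,"rz": 0,"jaw": 0.4}])

```text
t: 52.35
tcp_pos: [437.2, -62.1, 268.1]
tcp_rot: [179.9, 0.0, 90.0]
force: [-2.5, 0.9, 9.8]
grip_width: 0.558
grip_force: 30.0
```

>>> send_rows(steps=[{"x": 0,"y": 0,"z": -0.02,"rx": 0,"ry": 0,"rz": 0,"jaw": 0.4},{"x": 0,"y": 0,"z": -0.04,"rx": 0,"ry": 0,"rz": 0,"jaw": 0.4},{"x": 0,"y": 0,"z": -0.05,"rx": 0,"ry": 0,"rz": 0,"jaw": 0.4},{"x": -0.0714,"y": 0.0454,"z": 0,"rx": 0,"ry": 0,"rz": 0,"jaw": 0.4},{"x": -0.0714,"y": 0.0454,"z": 0,"rx": 0,"ry": 0,"rz": 0,"jaw": 0.4},{"x": -0.0714,"y": 0.0454,"z": 0,"rx": 0,"ry": 0,"rz": 0,"jaw": 0.4},{"x": -0.0714,"y": 0.0454,"z": 0,"rx": 0,"ry": 0,"rz": 0,"jaw": 0.4},{"x": -0.0714,"y": 0.0454,"z": 0,"rx": 0,"ry": 0,"rz": 0,"jaw": 0.4},{"x": -0.0714,"y": 0.0454,"z": 0,"rx": 0,"ry": 0,"rz": 0,"jaw": 0.4},{"x": -0.0714,"y": 0.0454,"z": 0,"rx": 0,"ry": 0,"rz": 0,"jaw": 0.4},{"x": -0.0714,"y": 0.0454,"z": 0,"rx": 0,"ry": 0,"rz": 0,"jaw": 0.4},{"x": 0,"y": 0,"z": 0,"rx": 0,"ry": 0,"rz": 0,"jaw": 0.4},{"x": 0,"y": 0,"z": 0.08,"rx": 0,"ry": 0,"rz": 0,"jaw": 0.4},{"x": 0,"y": 0,"z": 0.06,"rx": 0,"ry": 0,"rz": 0,"jaw": 0.4},{"x": 0,"y": 0,"z": 0.03,"rx": 0,"ry": 0,"rz": 0,"jaw": 0.4},{"x": 0,"y": 0,"z": 0.012,"rx": 0,"ry": 0,"rz": 0,"jaw": 0.4},{"x": 0,"y": 0,"z": 0.004,"rx": 0,"ry": 0,"rz": 0,"jaw": 0.4},{"x": 0,"y": 0,"z": 0,"rx": 0,"ry": 0,"rz": 0,"jaw": 0.4},{"x": 0,"y": 0,"z": 0,"rx": 0,"ry": 0,"rz": 0,"jaw": 0.4}])

```text
t: 54.25
tcp_pos: [619.1, -347.7, 230.7]
tcp_rot: [179.9, 0.1, 90.0]
force: [-0.0, 0.5, -0.7]
grip_width: 0.562
grip_force: 30.0
```

>>> send_rows(steps=[{"x": 0,"y": 0,"z": 0.0046,"rx": 0,"ry": 0,"rz": 0,"jaw": 0.4},{"x": 0,"y": 0,"z": 0,"rx": 0,"ry": 0,"rz": 0,"jaw": 0.4},{"x": 0,"y": 0,"z": 0,"rx": 0,"ry": 0,"rz": 0,"jaw": 0.4},{"x": 0,"y": 0,"z": 0,"rx": 0,"ry": 0,"rz": 0,"jaw": 0.75},{"x": 0,"y": 0,"z": 0,"rx": 0,"ry": 0,"rz": 0,"jaw": 0.75},{"x": 0,"y": 0,"z": 0,"rx": 0,"ry": 0,"rz": 0,"jaw": 0.75},{"x": 0,"y": 0,"z": 0,"rx": 0,"ry": 0,"rz": 0,"jaw": 0.75},{"x": 0,"y": 0,"z": -0.04,"rx": 0,"ry": 0,"rz": 0,"jaw": 0.75},{"x": 0,"y": 0,"z": -0.09,"rx": 0,"ry": 0,"rz": 0,"jaw": 0.75},{"x": 0,"y": 0,"z": -0.09,"rx": 0,"ry": 0,"rz": 0,"jaw": 0.75},{"x": 0,"y": 0,"z": -0.09,"rx": 0,"ry": 0,"rz": 0,"jaw": 0.75},{"x": 0,"y": -0.08,"z": 0,"rx": 0,"ry": 0,"rz": 0,"jaw": 0.75},{"x": 0,"y": -0.08,"z": 0,"rx": 0,"ry": 0,"rz": 0,"jaw": 0.75},{"x": 0,"y": -0.08,"z": 0,"rx": 0,"ry": 0,"rz": 0,"jaw": 0.75},{"x": 0,"y": -0.08,"z": 0,"rx": 0,"ry": 0,"rz": 0,"jaw": 0.75},{"x": 0,"y": 0,"z": 0,"rx": 0,"ry": 0,"rz": 0,"jaw": 0.75},{"x": 0,"y": 0,"z": 0,"rx": 0,"ry": 0,"rz": 0,"jaw": 0.75}])

```text
t: 55.95
tcp_pos: [458.2, -347.7, 382.1]
tcp_rot: [179.9, 0.0, 89.9]
force: [-0.0, 0.1, -0.3]
grip_width: 0.752
grip_force: 0.0
```

```bash
python3 - <<'E'
from chk import *
for c in("scene","side"):
    im,W=show(c,c+"9")
    hsv=cv2.cvtColor(im,cv2.COLOR_RGB2HSV).astype(int); H,S=hsv[...,0],hsv[...,1]; Z=W[...,2]
    red=((H<8)|(H>172))&(S>120); nr=np.hypot(W[...,0]-604,W[...,1]+52)
    print(c,"ridge",rect(W,(nr<80)&red&(Z>64)&(Z<82)))
    for y in(-217,-285,-347): print(topring(W,(620,y),31,70,80))
    q=(W[...,:2]-np.array([520.4,262.7]))@rot2(10); V=im.max(-1)
    print("plate dirt",((abs(q[...,0]-5)<100)&(abs(q[...,1])<148)&((V>90)|(Z>46))).sum(), len([1 for r in find_in(c,"chip1") if r["confidence"]>.4]))
    for n in("mouse","tape_roll","screwdriver","cup"): print(n,[(int(r["centre"][0]*640),int(r["centre"][1]*480)) for r in find_in(c,n)[:1]])
E
```

```text
55.95 [ 458.2 -347.7  382.1] [1.7993e+02 3.0000e-02 8.9940e+01]
scene ridge [607.7 -55.1  24.3  78.2  87.8 390.   73.3 609.7 -57.7]
[ 621.7 -218.3   26.2  367.   623.4 -219.7   73.7]
[ 622.9 -284.6   27.1  418.   623.9 -286.5   73.3]
[ 622.5 -350.    26.9  475.   623.1 -350.3   74. ]
plate dirt 2 1
mouse [(461, 261)]
tape_roll [(345, 364)]
screwdriver [(436, 319)]
cup [(189, 399)]
side ridge [ 6.023e+02 -5.070e+01  7.940e+01  2.580e+01  4.000e-01  3.850e+02
  7.330e+01  6.006e+02 -4.780e+01]
[ 616.4 -217.3   28.2  187.   617.6 -214.1   73.7]
[ 619.1 -284.8   27.3  161.   618.6 -281.8   73.8]
[ 617.  -348.3   27.9  150.   618.6 -345.6   73.6]
plate dirt 0 5
mouse [(189, 323)]
tape_roll [(265, 222)]
screwdriver [(377, 275)]
cup [(335, 152)]
```

View pics/side9.png

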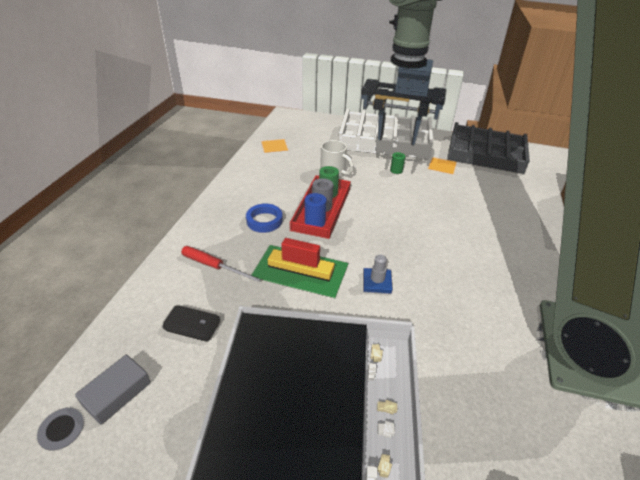

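The side view shows the plate black and clear, with six chips in the trough at x≈375-390. The scraper is centred on its pad at (300,258), and the three sleeves stand upright in the tray at (316,208), (322,190) and (330,177). The bystanders have not moved. I'm handing in.

```bash
python3 -c "from plant import *; print(job_done())"
```

```text
the job is handed in; nothing more can be done
None
```

I handed the job in at about 56 s; no verdict came back. The plate is clear and all six chips are in the trough. Blue, grey and green all stopped on the gauge step and stand upright in the red tray, so no sleeve went on the plate. Orange was missing, and the scraper lies sole down in the middle of its pad.

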